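# Zero the marking laser for a carving blank

## Task

Clear all the gouges into the plywood tray, then lay the wooden blank flat on the carving bed and push it, end-on and square, up against the steel fence so that it presses the switch lever. Next turn the two screws on top of the mirror mount, one after the other, until the red laser spot lies on the dark mark of the white tile, and finally turn the black selector knob clockwise until it clicks over. Leave the other things on the bench where they are.

Things in the scene. Friction and masses are not known exactly. Their poses are not given: they have to be found in the camera images.
- station: The marking station, fixed: a wooden carving bed 200 x 220 x 45 mm (x, y, z) with a steel fence, a mirror mount, a laser and a selector box around it. Origin: underside centre of the bed, on the table; x points square to the fence, from the bed's open side to the fence. Behind the fence stands the grey selector box (x 103..173, y -70..10, 40 mm high).
- fence_face (a point): Point on the bed's top surface at the foot of the fence's face, middle of its length: station x = 75, y = 0, 45 mm above the table. The fence is a bar 200 long along y, 20 thick, 17 mm above the bed top. A blank pushed home has its centre at station x = 20 mm.
- lever (a joint): Switch lever in the fence, hinged upright: 0 free (its roller stands out 13 mm from the fence face), 0.28 to 0.325 when the blank's end is home against the fence, 0.22 when that end is about 4 mm short of it. A light spring (about 0.2 N at the roller) pushes it out; the blank's weight is enough to hold it in.
- lever_tip (a point): The lever's white roller (8 mm thick, from 3 to 16 mm above the bed top), at station y = -47 mm: the blank's end must cover it. The part of the bed on this side (y from -110 to 20 mm) is for the blank, the rest for the tile.
- mount_top (a point): Top centre of the aluminium mirror mount on the +y side of the bed, 145 mm above the table, station x = 35, y = 165 mm: an upright frame 140 x 26 mm (x, y) with a round mirror facing the bed and two upright adjusting screws on top.
- laser (a point): Centre of the black laser tube, 26 mm thick and 75 long along x, on a post at station x = 168, y = 138, 105 mm above the table.
- screw_a (a joint): Angle of mirror screw A (rad), positive clockwise seen from above, range -4.6 to 4.6. Each rad clockwise moves the spot 9 mm straight away from screw A (roughly the station's -y). Light friction (0.02 N m), stays where left, no play.
- screw_a_top (a point): Centre of the top face of screw A's round steel knob (diameter 26, 25 mm tall; its top is 180 mm above the table, its foot 10 mm above the mount's frame), at station x = 0, y = 165 mm.
- screw_b (a joint): Angle of mirror screw B, range and friction as A. Each rad clockwise swings the mirror, and with it the spot, 0.09 rad counter-clockwise (seen from above) about screw A's axis: at the tile about 9 mm along the station's +x.
- screw_b_top (a point): Centre of the top face of screw B's knob, of the same size and height, at station x = 70, y = 165 mm.
- selector (a joint): Angle of the selector knob: 0 at the start, positive clockwise seen from above, stop at 1.2 rad. An over-centre detent holds it at 0 (about 0.05 N m to start it, falling to nothing at 0.6 rad); turned past 0.6 rad it clicks over to 1.2 by itself and stays there.
- selector_top (a point): Centre of the top of the black selector knob, 69 mm above the table: a bar 34 long, 10 wide and 22 mm tall on a 6 mm disc, turning about its upright axis on the grey box. At joint 0 the bar lies along the station's x.
- spot (a point): Centre of the red laser spot (8 mm across), which lies flat at the height of the tile's top. With both screws at 0 it falls at station x = 0, y = 94 mm.
- mark (a point): Centre of the dark round mark (8 mm across, with a thin ring 24 mm across round it) in the middle of the top of the white tile, 75 x 60 x 3 mm, that is fixed on the bed between the blank's place and the mirror mount; its place differs from start to start.
- blank: Wooden blank, loose, 110 x 60 x 28 mm (x, y, z), about 0.18 kg. Origin: centre of its underside. Its short ends are square to its x; either end may go to the fence.
- tray: Plywood tray, fixed, 190 x 220 mm (x, y) and 30 mm high, walls and floor 5 mm. Origin: centre of its underside.
- gouge1: Carving gouge, loose, 0.07 kg, lying flat; may be absent. Square-section wooden handle 90 long and 20 x 20 mm, along its x; a blade 10 mm wide reaches 60 mm further to +x (total 150 mm). Origin: underside of the handle, middle of its length; centre of mass about 18 mm from it towards the blade.
- gouge2: Carving gouge, loose, 0.07 kg, lying flat; may be absent. Square-section wooden handle 90 long and 20 x 20 mm, along its x; a blade 10 mm wide reaches 60 mm further to +x (total 150 mm). Origin: underside of the handle, middle of its length; centre of mass about 18 mm from it towards the blade.
- gouge3: Carving gouge, loose, 0.07 kg, lying flat; may be absent. Square-section wooden handle 90 long and 20 x 20 mm, along its x; a blade 10 mm wide reaches 60 mm further to +x (total 150 mm). Origin: underside of the handle, middle of its length; centre of mass about 18 mm from it towards the blade.
- gouge4: Carving gouge, loose, 0.07 kg, lying flat; may be absent. Square-section wooden handle 90 long and 20 x 20 mm, along its x; a blade 10 mm wide reaches 60 mm further to +x (total 150 mm). Origin: underside of the handle, middle of its length; centre of mass about 18 mm from it towards the blade.
- whetstone: Grey whetstone, bystander, 150 x 50 x 25 mm; origin at the centre of its underside.
- offcut: Brown wooden offcut, bystander, 90 x 50 x 30 mm; origin at the centre of its underside.

How it is judged:
By the outcome, as a careful person would: the job done as asked, in the order asked, and still so for the second after the job is handed in, with the robot touching nothing.
Of gouge1, gouge2, gouge3, gouge4 only 2 to 4 are there at a start; the rules pass over those that are not, and their reading is None.
At some moment in a run one of gouge1, gouge2, gouge3, gouge4, blank may be knocked a few centimetres aside while the robot is not near it.
Once in a run the grip may slacken for a moment while it holds something.
It also fails if it takes over 210 s, if anything falls off the work surface, if the arm or the gripper's body presses on something with over 40 N, if the wrist force passes 120 N, or if a joint passes its speed limit or range.

## Robot

A 6-joint arm with a two-finger parallel gripper is mounted at the origin on the work surface. World frame = base frame: x ahead of the robot, y to its left, z up, the work surface at z = 0. Lengths are in m, angles in rad, forces in N, time in s.
With the tool pointing down it reaches from about 0.35 to 0.975 m from the base axis. Payload 4.9 kg.
Tool frame: the origin (TCP) lies on the centre line of the jaws, within the pads' length; the fingertips stand manip.tip_reach ahead of it and the grasp point (between the pads) is the TCP (manip.tip_reach is the distance from the TCP to the fingertips, in m); z points along the fingers, y is the line along which they close (so a half turn about z gives the same grasp; the last joint's range is limited). The gripper opens to 85 mm and grips with 20 to 120 N. Pads are 22 mm wide; open, the fingers measure 114 mm over their backs; the gripper's body (76 mm by 85 mm) begins 54 mm behind the grasp point. The pads swing forward as they close: fully open they stand 13 mm farther back than shut.
Start: joints at [0.983, 0.053, 1.613, -0, 1.476, -0.119], TCP at [0.282, 0.558, 0.25] pointing down, gripper open.
Joint ranges: [-3.01, 3.01], [-1.01, 2.22], [0.06, 2.58], [-1.02, 4.17], [0.09, 2.62], [-3.14, 3.14]. Speed limits (rad/s): [2.57, 2.57, 3.14, 3.14, 3.14, 3.14].

## Interface

Orientations are given as a unit quaternion [w, x, y, z].
In Python, from plant import manip gives the robot as it stands. The module is installed in compiled form; this text tells all that it offers.
- The arm moves only by the tool move_arm, never from a script. Its argument "rows" is a list of rows, each a list of 7 numbers: the shift along the tool's x, y, z in cm, then the turn, a rotation vector about the tool's x, y, z in degrees, then the opening, from -1 (shut) to 1 (fully open). In form: [[tx, ty, tz, ax, ay, az, jaw], ...]. A call has 1 to 20 rows; each row shifts and turns the commanded pose from where the row before left it, along the tool's axes as they then stand; what a row does not reach is not made up. A row lasts 1/12 s, in which the tool goes at most 41.7 mm and 7.16 degrees, less where a joint would pass 70% of its speed; a pose out of reach is approached as far as the arm can. A call is refused whole if a number of a shift passes 4.17 or a number of a turn 7.16, either way. A call with a gripper value outside its range is refused whole. The fingers move at their own pace and stop on an object; the grip force is fixed at half the most. Time passes only in rows, so rows that do not move let the fingers close. It gives the time, the measured TCP pose, the force, the opening and the grip force at its end, in the units of the state.
- manip.state(): the state, without advancing time (a new reading comes with each control period).
- manip.grab_frame(name): name is "side" or "top"; returns a dict with "img" (480x640x3 uint8, blue, green, red), "mtx" (3x3 intrinsics, pixels), "R" (3x3) and "t" (3): a world point X has camera coordinates R X + t. Camera axes: x right, y down, z forward; pixel columns grow to the right and rows downward; lengths in m; the calibration is good to about 2 mm. A picture is of the moment at which its call begins. There is no depth.
- manip.job_done(): hands the job in; it is judged then, once.
The state is a dict: "time": time; "joint_pos": joint angles; "joint_vel": joint speeds; "joint_efforts": joint torques, N m; "tool_pos": TCP position; "tool_rot": TCP orientation; "contact_force": force on the tool from outside, world axes, zero at the start; "ft_torque": the same for the moment, N m; "gripper_width": opening from 0.0 (shut) to 1.0 (fully open); "grasp_force": force on a finger pad.
Only numpy, scipy, OpenCV 4.12 (cv2) and the standard library are available. Lean on these libraries where they do the work, as an engineer would, in place of code of your own. Each camera call takes 0.05 s, during which the arm holds its last target. There are 200 camera calls.

## Working session

There is one attempt and no reset: what is moved stays moved. The work goes in short steps, Python scripts to look and compute and a tool call to move; the robot and the scene stay as the last step left them, time stands still between calls to the robot, and variables do not carry over. Pictures are saved under pics/ and viewed, at most 14 in all, crops included, and the job is handed in when it is done.

Besides the shell and the picture viewer there is one more tool, called after "Call:" in YAML: its name, and indented under it one key for each argument. move_arm: Moves the arm, as the interface text tells. Its arguments: {"type":"object","properties":{"rows":{"type":"array","items":{"type":"array","items":{"type":"number"}}}},"required":["rows"]}

```bash
mkdir -p pics; cat > h.py <<'E'
import numpy as np, cv2
from plant import manip
def snap(n,fn=None):
    f=manip.grab_frame(n)
    if fn: cv2.imwrite('pics/'+fn,f['img'])
    return f
def ray(f,uv,z):
    uv=np.atleast_2d(np.array(uv,float)); d=(np.linalg.inv(f['mtx'])@np.c_[uv,np.ones(len(uv))].T).T@f['R']
    c=-f['R'].T@f['t']; s=(z-c[2])/d[:,2]
    return c+d*s[:,None]
def proj(f,X):
    p=(f['R']@np.atleast_2d(X).T).T+f['t']; q=(f['mtx']@p.T).T; return q[:,:2]/q[:,2:]
E
python3 - <<'E'
from h import *
for n in('top','side'):
    f=snap(n,n+'0.png'); print(n,f['mtx'].round(0).tolist(),(-f['R'].T@f['t']).round(3),f['R'].round(3).tolist())
print(manip.state(),manip.tip_reach)
E
```

```text
top [[473.0, 0.0, 321.0], [0.0, 473.0, 245.0], [0.0, 0.0, 1.0]] [ 0.331 -0.002  1.224] [[0.04, -0.999, -0.006], [-0.974, -0.037, -0.223], [0.222, 0.014, -0.975]]
side [[456.0, 0.0, 309.0], [0.0, 456.0, 236.0], [0.0, 0.0, 1.0]] [ 0.361 -0.986  0.752] [[0.984, -0.176, 0.006], [-0.085, -0.511, -0.855], [0.153, 0.842, -0.518]]
{'time': 0.1, 'joint_pos': array([ 9.83013735e-01,  5.32923729e-02,  1.61413619e+00, -7.14559674e-06,
        1.47602209e+00, -1.19035712e-01]), 'joint_vel': array([ 0.00036766, -0.00120687, -0.00458903,  0.00184594, -0.0026266 ,
       -0.00077233]), 'joint_efforts': array([ 6.44641887e-05, -3.94903708e+01, -3.71362925e+01, -1.29675736e-04,
        3.90005283e-03, -2.22683951e-05]), 'tool_pos': array([0.28208294, 0.55713295, 0.24919723]), 'tool_rot': array([-3.18188275e-04,  2.32233169e-01,  9.72659700e-01, -8.72816076e-04]), 'contact_force': array([ 0.33294504, -0.37019183, -0.57821566]), 'ft_torque': array([0.00463506, 0.07620528, 0.04165822]), 'grasp_force': 0.0, 'gripper_width': 0.9974908531045034} 0.019
```

View pics/top0.png

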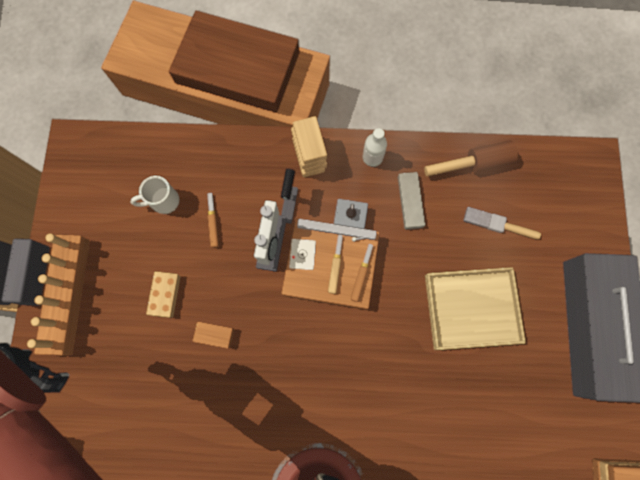

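View pics/side0.png

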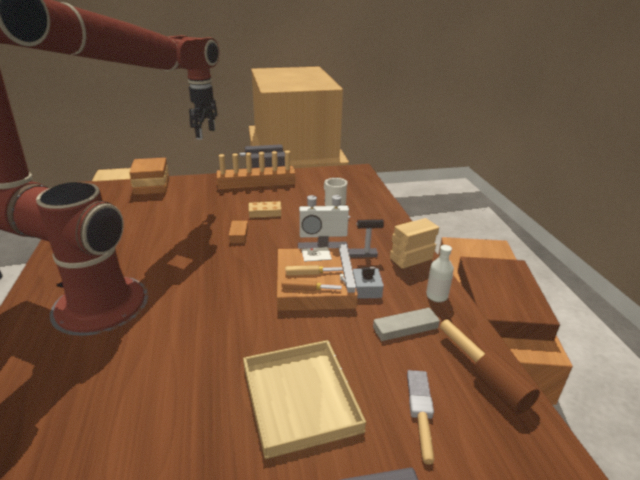

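The top view shows the bed at about (335,265), holding gouges at (335,262) and (363,272). A third gouge is at (212,222), the tray at (475,308) and the mount at (268,235). Which object is the blank isn't clear yet, so I'll enlarge the candidates.

```bash
python3 - <<'E'
from h import *
a=cv2.imread('pics/top0.png');b=cv2.imread('pics/side0.png')
def c(i,x,y,w,h,W,H): return cv2.resize(i[y:y+h,x:x+w],(W,H),interpolation=cv2.INTER_CUBIC)
cv2.imwrite('pics/c1.png',np.vstack([np.hstack([c(a,130,170,130,100,400,300),c(a,130,250,130,100,400,300)]),np.hstack([c(a,270,110,130,100,400,300),c(b,340,200,130,100,400,300)])]))
cv2.imwrite('pics/c2.png',c(a,240,160,160,120*160//160,800,600))
f=manip.grab_frame('top')
print(ray(f,[(152,275),(177,273),(172,316),(147,315)],.03).round(3).tolist())
E
```

```text
[[0.507, 0.445, 0.03], [0.515, 0.382, 0.03], [0.405, 0.383, 0.03], [0.405, 0.446, 0.03]]
```

View pics/c1.png

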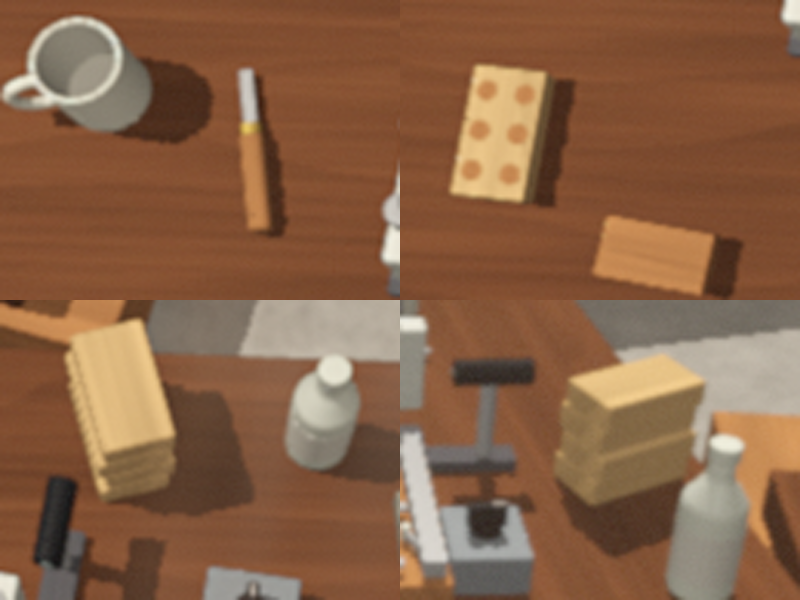

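View pics/c2.png

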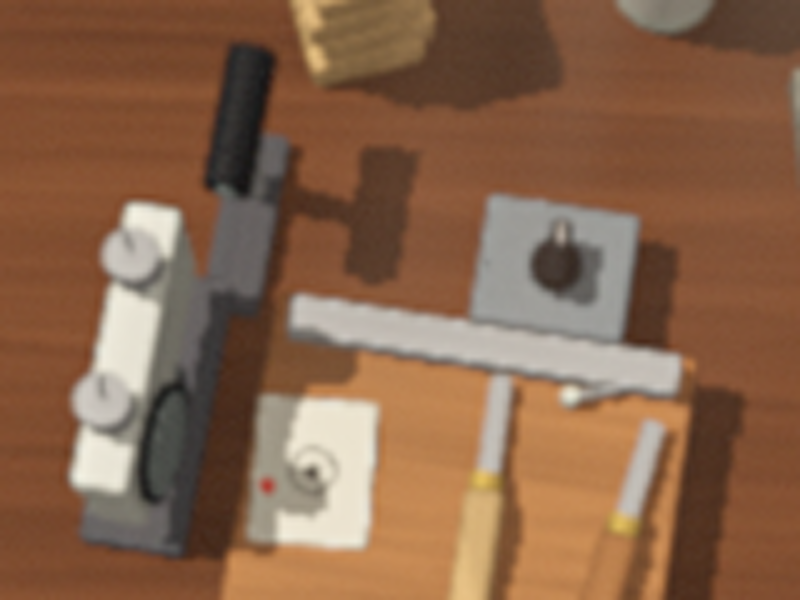

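The spotted block at (162,295) measures 110 x 63 mm, so it is the blank; the pale stack is decoration. Screw A is the lower knob and B the upper one. The spot is at about (293,257) and the mark at about (302,254). Next I'll crop the bed from both views to get the station pose.

```bash
python3 - <<'E'
from h import *
a=cv2.imread('pics/top0.png');b=cv2.imread('pics/side0.png')
def c(i,x,y,w,h,W,H): return cv2.resize(i[y:y+h,x:x+w],(W,H),interpolation=cv2.INTER_CUBIC)
cv2.imwrite('pics/c3.png',np.hstack([c(a,270,210,120,180*120//180*1,400,400),c(b,265,185,130,130,400,400)]))
E
```

```text
(no output)
```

View pics/c3.png

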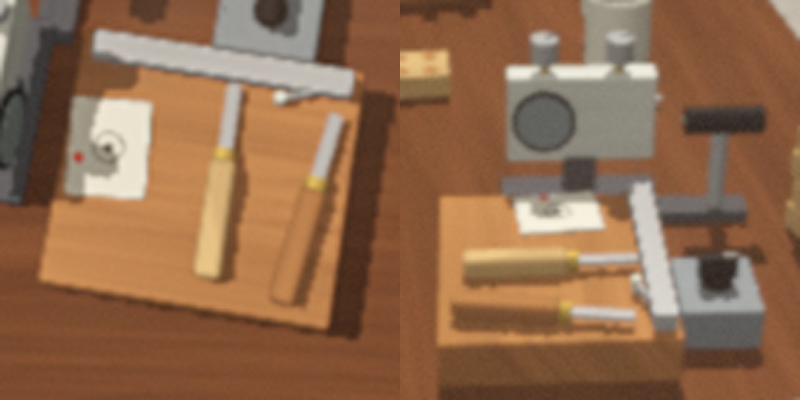

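```bash
cat > st.py <<'E'
from h import *
def S(p,x,y,z):  # station mm -> world m
    c,s=np.cos(p[2]),np.sin(p[2]); return np.array([p[0]+(c*x-s*y)/1e3,p[1]+(s*x+c*y)/1e3,z/1e3])
E
python3 - <<'E'
from st import *
from scipy.optimize import least_squares
T=lambda u,v:(270+u/3.3333,210+v/3.3333); U=lambda u,v:(240+u/5,160+v/5); D=lambda u,v:(265+u/3.077,185+v/3.077)
t=[(T(38,282),-100,110,45),(T(331,322),-100,-110,45),(T(95,30),95,100,62),(T(353,70),95,-100,62),(T(350,95),75,-100,62),(T(78,157),0,94,48),(U(103,393),0,165,180),(U(131,247),70,165,180)]
d=[(D(38,197),-100,110,45),(D(40,345),-100,-110,45),(D(232,182),75,100,62),(D(253,328),75,-100,62),(D(276,322),95,-100,62),(D(143,197),0,94,48),(D(145,36),0,165,180),(D(220,36),70,165,180)]
ft,fs=snap('top'),snap('side')
def res(p): return np.concatenate([(proj(f,S(p,*q[1:]))[0]-q[0]) for f,l in((ft,t),(fs,d)) for q in l])
r=least_squares(res,[.55,0,0],loss='soft_l1'); print(r.x, res(r.x).round(1).reshape(-1,2).tolist())
np.save('st.npy',r.x); p=r.x
for n,uv in(('mark',T(109,148)),('sel',U(556,262))):
    w=ray(ft,[uv],.048 if n=='mark' else .069)[0]; v=(w[:2]-p[:2])*1e3; c,s=np.cos(p[2]),np.sin(p[2]); print(n,w,c*v[0]+s*v[1],-s*v[0]+c*v[1])
print('markside',ray(fs,[D(547-400,210)],.048))
# gouges: mask orange/wood blobs by points (handle ends, blade tip)
for n,z,l in(('g1',.065,[T(207,278),T(222,150),T(234,86)]),('g2',.065,[T(285,300),T(317,180),T(335,115)]),('g3',.02,[(130+258/4*1.3,170+228/3),(130+250*.325,170+127/3),(130+246*.325,170+70/3)])):
    print(n,ray(ft,l,z).round(3).tolist())
hsv=cv2.cvtColor(ft['img'],cv2.COLOR_BGR2HSV); print([hsv[y,x].tolist() for x,y in((162,285),(335,270),(213,235),(360,285),(455,300))])
E
```

```text
[ 0.55536635 -0.01203593 -0.12473914] [[0.2, -0.7], [-0.5, 1.7], [0.3, -0.5], [0.5, -0.1], [0.3, -0.1], [1.5, -1.1], [0.1, 0.8], [0.3, 0.9], [0.1, -0.9], [-1.2, -0.5], [-1.5, -0.5], [0.4, -4.9], [1.0, -3.1], [1.2, 0.5], [-0.4, -0.1], [-0.1, -0.5]]
mark [0.57191322 0.06159273 0.048     ] 7.257729840363627 75.11527295619017
sel [ 0.68139298 -0.05763092  0.069     ] 130.72016910807696 -29.56100512302508
markside [[0.56385515 0.06210232 0.048     ]]
g1 [[0.473, -0.016, 0.065], [0.57, -0.024, 0.065], [0.62, -0.032, 0.065]]
g2 [[0.46, -0.074, 0.065], [0.55, -0.096, 0.065], [0.6, -0.108, 0.065]]
g3 [[0.591, 0.296, 0.02], [0.682, 0.312, 0.02], [0.735, 0.32, 0.02]]
[[19, 108, 228], [18, 111, 215], [14, 149, 195], [14, 150, 185], [20, 95, 217]]
```

```bash
cat >> st.py <<'E'
from scipy.spatial.transform import Rotation as Ro
ST=np.load('st.npy')
def plan(x,y,z,yaw=None):
    """print turn about tool z (deg) to bring tool y to yaw (mod 180), then shift in tool cm; stepwise"""
    s=manip.state(); R=Ro.from_quat(s['tool_rot'],scalar_first=True).as_matrix()
    cy=np.degrees(np.arctan2(R[1,1],R[0,1])); tilt=Ro.from_matrix(R).as_rotvec()
    d=0 if yaw is None else (yaw-cy+90)%180-90
    R2=R@Ro.from_euler('z',-d,degrees=True).as_matrix()
    v=R2.T@(np.array([x,y,z])-s['tool_pos'])*100
    print('t',round(s['time'],1),'pos',s['tool_pos'].round(4),'yaw',cy.round(1),'toolz',R[:,2].round(3),'w',round(s['gripper_width'],2),'turn az',round(-d,1),'shift cm',v.round(2),'j6',s['joint_pos'][5].round(2))
E
python3 - <<'E'
from st import *
ft=snap('top'); 
print('tray',ray(ft,[(427,273),(515,268),(523,345),(432,349)],.03).round(3).tolist())
plan(.651,.3065,.25,99.5)
E
```

```text
tray [[0.539, -0.257, 0.03], [0.561, -0.482, 0.03], [0.369, -0.491, 0.03], [0.35, -0.267, 0.03]]
t 0.3 pos [0.2823 0.5574 0.2499] yaw 63.1 toolz [-0.    -0.001 -1.   ] w 1.0 turn az -36.4 shift cm [-3.223e+01 -3.083e+01 -1.000e-02] j6 -0.12
```

Call:
move_arm:
  rows:
    - [0,0,0,0,0,-6,0]
    - [0,0,0,0,0,-6,0]
    - [0,0,0,0,0,-6,0]
    - [0,0,0,0,0,-6,0]
    - [0,0,0,0,0,-6,0]
    - [0,0,0,0,0,-6.4,0]
    - [-2.5,-2.35,0,0,0,0,0]
    - [-2.5,-2.35,0,0,0,0,0]
    - [-2.5,-2.35,0,0,0,0,0]
    - [-2.5,-2.35,0,0,0,0,0]
    - [-2.5,-2.4,0,0,0,0,0]
    - [-2.5,-2.4,0,0,0,0,0]
    - [-2.5,-2.4,0,0,0,0,0]
    - [-2.5,-2.4,0,0,0,0,0]
    - [-2.5,-2.4,0,0,0,0,0]
    - [-2.5,-2.4,0,0,0,0,0]
    - [-2.5,-2.4,0,0,0,0,0]
    - [-2.4,-2.4,0,0,0,0,0]
    - [-2.3,-2.2,0,0,0,0,0]
    - [0,0,0,0,0,0,0]

```text
time: 1.97
tool_pos: [0.6549, 0.3029, 0.2496]
tool_rot: [0.001, -0.08, 0.997, -0.001]
contact_force: [-0.5, -0.4, -1.0]
gripper_width: 0.5
grasp_force: 0.0
```

```bash
python3 - <<'E'
from st import *
plan(.651,.3065,.03,99.5)
a=cv2.imread('pics/top0.png'); f=snap('top'); d=np.abs(a.astype(int)-f['img']).max(2)
for n,(x,y,w,h) in dict(g1=(325,230,22,65),g2=(350,240,25,62),blank=(145,268,35,52)).items(): print(n,(d[y:y+h,x:x+w]>40).sum())
E
```

```text
t 2.0 pos [0.6549 0.3029 0.2496] yaw 99.2 toolz [ 0.001 -0.002 -1.   ] w 0.5 turn az -0.3 shift cm [ 0.35  0.46 21.96] j6 -1.4
g1 862
g2 942
blank 1223
```

Call:
move_arm:
  rows:
    - [0.35,0.45,2.6,0,0,0,0]
    - [0,0,2.6,0,0,0,0]
    - [0,0,2.6,0,0,0,0]
    - [0,0,2.6,0,0,0,0]
    - [0,0,2.6,0,0,0,0]
    - [0,0,2.6,0,0,0,0]
    - [0,0,2.6,0,0,0,0]
    - [0,0,2.2,0,0,0,0]
    - [0,0,1.1,0,0,0,0]
    - [0,0,1.1,0,0,0,0]
    - [0,0,0,0,0,0,-1]
    - [0,0,0,0,0,0,-1]
    - [0,0,0,0,0,0,-1]
    - [0,0,0,0,0,0,-1]
    - [0,0,0,0,0,0,-1]
    - [0,0,0,0,0,0,-1]

```text
time: 3.35
tool_pos: [0.6474, 0.3112, 0.0254]
tool_rot: [0.001, -0.083, 0.997, 0.0]
contact_force: [0.0, 0.4, -1.1]
gripper_width: 0.208
grasp_force: 61.5
```

```bash
python3 - <<'E'
from st import *
plan(.651,.3065,.25,99.5)
E
```

```text
t 3.4 pos [0.6474 0.3112 0.0254] yaw 99.5 toolz [ 0.002  0.001 -1.   ] w 0.21 turn az 0.0 shift cm [ -0.32  -0.52 -22.46] j6 -1.39
```

Call:
move_arm:
  rows:
    - [0,0,-2.5,0,0,0,-1]
    - [0,0,-2.5,0,0,0,-1]
    - [0,0,-2.5,0,0,0,-1]
    - [0,0,-2.5,0,0,0,-1]
    - [0,0,-2.5,0,0,0,-1]
    - [0,0,-2.5,0,0,0,-1]
    - [0,0,-2.5,0,0,0,-1]
    - [0,0,-2.5,0,0,0,-1]
    - [0,0,-2.5,0,0,0,-1]
    - [0,0,-2.0,0,0,0,-1]
    - [0,0,0,0,0,3.2,-1]
    - [0,0,0,0,0,3.2,-1]
    - [0,0,0,0,0,0,-1]
    - [0,0,0,0,0,0,-1]

```text
time: 4.52
tool_pos: [0.6466, 0.311, 0.2693]
tool_rot: [-0.0, -0.028, 1.0, -0.0]
contact_force: [-0.0, -0.1, -0.9]
gripper_width: 0.214
grasp_force: 61.6
```

```bash
python3 - <<'E'
from st import *
plan(.437,-.435,.27,93)
E
```

```text
t 4.5 pos [0.6466 0.311  0.2693] yaw 93.2 toolz [-0. -0. -1.] w 0.21 turn az 0.2 shift cm [ 2.484e+01 -7.340e+01 -6.000e-02] j6 -1.28
```

Call:
move_arm:
  rows:
    - [1.24,-3.67,0,0,0,0,-1]
    - [1.24,-3.67,0,0,0,0,-1]
    - [1.24,-3.67,0,0,0,0,-1]
    - [1.24,-3.67,0,0,0,0,-1]
    - [1.24,-3.67,0,0,0,0,-1]
    - [1.24,-3.67,0,0,0,0,-1]
    - [1.24,-3.67,0,0,0,0,-1]
    - [1.24,-3.67,0,0,0,0,-1]
    - [1.24,-3.67,0,0,0,0,-1]
    - [1.24,-3.67,0,0,0,0,-1]
    - [1.24,-3.67,0,0,0,0,-1]
    - [1.24,-3.67,0,0,0,0,-1]
    - [1.24,-3.67,0,0,0,0,-1]
    - [1.24,-3.67,0,0,0,0,-1]
    - [1.24,-3.67,0,0,0,0,-1]
    - [1.24,-3.67,0,0,0,0,-1]
    - [1.24,-3.67,0,0,0,0,-1]
    - [1.24,-3.67,0,0,0,0,-1]
    - [1.24,-3.67,0,0,0,0,-1]
    - [1.24,-3.67,0,0,0,0,-1]

```text
time: 6.18
tool_pos: [0.4383, -0.437, 0.2689]
tool_rot: [-0.0, -0.028, 1.0, 0.0]
contact_force: [0.9, -0.7, -0.9]
gripper_width: 0.216
grasp_force: 64.4
```

Call:
move_arm:
  rows:
    - [0,0,0,0,0,0,-1]
    - [0,0,0,0,0,0,-1]
    - [0,0,0,0,0,0,-1]

```text
time: 6.43
tool_pos: [0.4392, -0.435, 0.2687]
tool_rot: [-0.0, -0.028, 1.0, 0.001]
contact_force: [0.6, 0.8, -0.8]
gripper_width: 0.217
grasp_force: 64.5
```

```bash
python3 - <<'E'
from st import *
plan(.437,-.435,.033,93)
f=snap('top','t1.png')
E
```

```text
t 6.4 pos [ 0.4392 -0.435   0.2687] yaw 93.2 toolz [-0.     0.001 -1.   ] w 0.22 turn az 0.2 shift cm [ 2.100e-01 -2.000e-02  2.357e+01] j6 -2.53
```

View pics/t1.png

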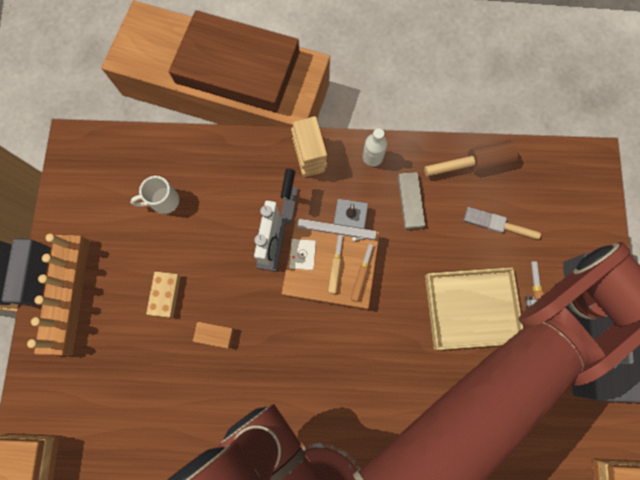

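The gouge is held at about (535,275), which fits its height above the tray. The gouges on the bed and the blank haven't moved.

Call:
move_arm:
  rows:
    - [0.2,0,2.6,0,0,0,-1]
    - [0,0,2.6,0,0,0,-1]
    - [0,0,2.6,0,0,0,-1]
    - [0,0,2.6,0,0,0,-1]
    - [0,0,2.6,0,0,0,-1]
    - [0,0,2.6,0,0,0,-1]
    - [0,0,2.6,0,0,0,-1]
    - [0,0,2.6,0,0,0,-1]
    - [0,0,1.2,0,0,0,-1]
    - [0,0,0.8,0,0,0,-1]
    - [0,0,0.4,0,0,0,-1]
    - [0,0,0.4,0,0,0,-1]
    - [0,0,0,0,0,0,-1]
    - [0,0,0,0,0,0,0]
    - [0,0,0,0,0,0,0]
    - [0,0,0,0,0,0,0]

```text
time: 7.82
tool_pos: [0.4379, -0.4364, 0.0347]
tool_rot: [0.001, -0.027, 1.0, -0.001]
contact_force: [-1.1, -0.1, -0.7]
gripper_width: 0.498
grasp_force: 0.0
```

Call:
move_arm:
  rows:
    - [0,0,-1,0,0,0,0]
    - [0,0,-2.5,0,0,0,0]
    - [0,0,-2.5,0,0,0,0]
    - [0,0,-2.5,0,0,0,0]
    - [0,0,-2.5,0,0,0,0]
    - [0,0,-2.5,0,0,0,0]
    - [0,0,-2.5,0,0,0,0]
    - [0,0,-2.5,0,0,0,0]
    - [0,0,0,0,0,4,0]
    - [0,0,0,0,0,5,0]
    - [0,0,0,0,0,0,0]
    - [0,0,0,0,0,0,0]

```text
time: 8.82
tool_pos: [0.4373, -0.4356, 0.2191]
tool_rot: [0.0, 0.05, 0.999, -0.0]
contact_force: [-0.6, 0.3, -0.2]
gripper_width: 0.496
grasp_force: 0.0
```

```bash
python3 - <<'E'
from st import *
plan(.533,-.021,.2,84)
E
```

```text
t 8.8 pos [ 0.4373 -0.4356  0.2191] yaw 84.3 toolz [ 0.001 -0.001 -1.   ] w 0.5 turn az 0.3 shift cm [-5.18 42.23  1.89] j6 -2.37
```

Call:
move_arm:
  rows:
    - [-0.37,3.02,0,0,0,0,-0.1]
    - [-0.37,3.02,0,0,0,0,-0.1]
    - [-0.37,3.02,0,0,0,0,-0.1]
    - [-0.37,3.02,0,0,0,0,-0.1]
    - [-0.37,3.02,0,0,0,0,-0.1]
    - [-0.37,3.02,0,0,0,0,-0.1]
    - [-0.37,3.02,0,0,0,0,-0.1]
    - [-0.37,3.02,0,0,0,0,-0.1]
    - [-0.37,3.02,0,0,0,0,-0.1]
    - [-0.37,3.02,0,0,0,0,-0.1]
    - [-0.37,3.02,0,0,0,0,-0.1]
    - [-0.37,3.02,0,0,0,0,-0.1]
    - [-0.37,3.02,0,0,0,0,-0.1]
    - [-0.37,3.02,0,0,0,0,-0.1]
    - [0,0,1.9,0,0,0,-0.1]
    - [0,0,0,0,0,0,-0.1]
    - [0,0,0,0,0,0,-0.1]

```text
time: 10.23
tool_pos: [0.531, -0.0199, 0.1979]
tool_rot: [-0.002, 0.05, 0.999, 0.0]
contact_force: [0.4, -0.3, 0.3]
gripper_width: 0.451
grasp_force: 0.0
```

```bash
python3 - <<'E'
from st import *
plan(.533,-.021,.068,84)
E
```

```text
t 10.2 pos [ 0.531  -0.0199  0.1979] yaw 84.2 toolz [-0.003  0.    -1.   ] w 0.45 turn az 0.2 shift cm [-0.26 -0.08 12.99] j6 -1.65
```

Call:
move_arm:
  rows:
    - [-0.2,0,2.5,0,0,0,-0.1]
    - [0,0,2.5,0,0,0,-0.1]
    - [0,0,2.5,0,0,0,-0.1]
    - [0,0,2.5,0,0,0,-0.1]
    - [0,0,1.2,0,0,0,-0.1]
    - [0,0,0.9,0,0,0,-0.1]
    - [0,0,0.9,0,0,0,-0.1]
    - [0,0,0,0,0,0,-1]
    - [0,0,0,0,0,0,-1]
    - [0,0,0,0,0,0,-1]
    - [0,0,0,0,0,0,-1]
    - [0,0,0,0,0,0,-1]
    - [0,0,0,0,0,0,-1]
    - [0,0,-1.5,0,0,0,-1]
    - [0,0,-2.5,0,0,0,-1]
    - [0,0,-2.5,0,0,0,-1]
    - [0,0,-2.5,0,0,0,-1]
    - [0,0,-2.5,0,0,0,-1]
    - [0,0,-1,0,0,0,-1]

```text
time: 11.82
tool_pos: [0.5359, -0.0207, 0.1988]
tool_rot: [0.003, 0.051, 0.999, -0.0]
contact_force: [0.9, 0.4, 0.2]
gripper_width: 0.213
grasp_force: 61.6
```

```bash
python3 - <<'E'
from st import *
plan(.437,-.375,.2,93)
E
```

```text
t 11.8 pos [ 0.5359 -0.0207  0.1988] yaw 84.1 toolz [ 0.007 -0.001 -1.   ] w 0.21 turn az -8.9 shift cm [ 11.73 -34.86  -0.14] j6 -1.65
```

Call:
move_arm:
  rows:
    - [0,0,0,0,0,-4.5,-1]
    - [0,0,0,0,0,-4.4,-1]
    - [0.88,-2.68,0,0,0,0,-1]
    - [0.88,-2.68,0,0,0,0,-1]
    - [0.88,-2.68,0,0,0,0,-1]
    - [0.88,-2.68,0,0,0,0,-1]
    - [0.88,-2.68,0,0,0,0,-1]
    - [0.88,-2.68,0,0,0,0,-1]
    - [0.88,-2.68,0,0,0,0,-1]
    - [0.88,-2.68,0,0,0,0,-1]
    - [0.88,-2.68,0,0,0,0,-1]
    - [0.88,-2.68,0,0,0,0,-1]
    - [0.88,-2.68,0,0,0,0,-1]
    - [0.88,-2.68,0,0,0,0,-1]
    - [0.88,-2.68,0,0,0,0,-1]
    - [0,0,0,0,0,0,-1]
    - [0,0,0,0,0,0,-1]

```text
time: 13.23
tool_pos: [0.4376, -0.3752, 0.1934]
tool_rot: [-0.0, -0.025, 1.0, 0.001]
contact_force: [-0.6, 0.6, -0.6]
gripper_width: 0.212
grasp_force: 61.6
```

```bash
python3 - <<'E'
from st import *
plan(.44,-.375,.034,93)
E
```

```text
t 13.2 pos [ 0.4376 -0.3752  0.1934] yaw 92.9 toolz [-0.001  0.001 -1.   ] w 0.21 turn az -0.1 shift cm [-2.600e-01 -1.000e-02  1.594e+01] j6 -2.46
```

Call:
move_arm:
  rows:
    - [-0.2,0,2.6,0,0,0,-1]
    - [0,0,2.6,0,0,0,-1]
    - [0,0,2.6,0,0,0,-1]
    - [0,0,2.6,0,0,0,-1]
    - [0,0,2.6,0,0,0,-1]
    - [0,0,1.2,0,0,0,-1]
    - [0,0,0.8,0,0,0,-1]
    - [0,0,0.4,0,0,0,-1]
    - [0,0,0.4,0,0,0,-1]
    - [0,0,0,0,0,0,-1]
    - [0,0,0,0,0,0,0]
    - [0,0,0,0,0,0,0]
    - [0,0,0,0,0,0,0]
    - [0,0,-1,0,0,0,0]
    - [0,0,-2.5,0,0,0,0]
    - [0,0,-3,0,0,0,0]
    - [0,0,-3,0,0,0,0]
    - [0,0,-3,0,0,0,0]
    - [0,0,-3,0,0,0,0]
    - [0,0,-3,0,0,0,0]

```text
time: 14.9
tool_pos: [0.4402, -0.3743, 0.2242]
tool_rot: [0.001, -0.027, 1.0, -0.001]
contact_force: [0.3, 0.2, -0.3]
gripper_width: 0.499
grasp_force: 0.0
```

```bash
python3 - <<'E'
from st import *
plan(.518,-.088,.215,76.5)
f=snap('top'); a=cv2.imread('pics/top0.png'); d=np.abs(a.astype(int)-f['img']).max(2)>40
for n,(x,y,w,h) in dict(g2=(350,240,25,62),blank=(145,268,35,52)).items(): print(n,d[y:y+h,x:x+w].sum())
E
```

```text
t 14.9 pos [ 0.4402 -0.3743  0.2242] yaw 93.0 toolz [ 0.001 -0.001 -1.   ] w 0.5 turn az 16.5 shift cm [-0.88 29.65  0.9 ] j6 -2.46
g2 0
blank 0
```

Call:
move_arm:
  rows:
    - [0,0,0,0,0,5.5,-0.1]
    - [0,0,0,0,0,5.5,-0.1]
    - [0,0,0,0,0,5.5,-0.1]
    - [-0.08,2.7,0,0,0,0,-0.1]
    - [-0.08,2.7,0,0,0,0,-0.1]
    - [-0.08,2.7,0,0,0,0,-0.1]
    - [-0.08,2.7,0,0,0,0,-0.1]
    - [-0.08,2.7,0,0,0,0,-0.1]
    - [-0.08,2.7,0,0,0,0,-0.1]
    - [-0.08,2.7,0,0,0,0,-0.1]
    - [-0.08,2.7,0,0,0,0,-0.1]
    - [-0.08,2.7,0,0,0,0,-0.1]
    - [-0.08,2.7,0,0,0,0,-0.1]
    - [-0.08,2.65,0,0,0,0,-0.1]
    - [0,0,2,0,0,0,-0.1]
    - [0,0,0,0,0,0,-0.1]
    - [0,0,0,0,0,0,-0.1]

```text
time: 16.37
tool_pos: [0.5171, -0.0877, 0.2008]
tool_rot: [-0.001, 0.117, 0.993, 0.0]
contact_force: [0.1, -0.3, 0.3]
gripper_width: 0.446
grasp_force: 0.0
```

```bash
python3 - <<'E'
from st import *
plan(.518,-.088,.068,76.5)
E
```

```text
t 16.4 pos [ 0.5171 -0.0877  0.2008] yaw 76.6 toolz [-0.002  0.    -1.   ] w 0.45 turn az 0.1 shift cm [-1.200e-01 -1.000e-02  1.328e+01] j6 -1.65
```

Call:
move_arm:
  rows:
    - [-0.1,0,2.5,0,0,0,-0.1]
    - [0,0,2.5,0,0,0,-0.1]
    - [0,0,2.5,0,0,0,-0.1]
    - [0,0,2.5,0,0,0,-0.1]
    - [0,0,1.4,0,0,0,-0.1]
    - [0,0,0.9,0,0,0,-0.1]
    - [0,0,0.9,0,0,0,-0.1]
    - [0,0,0,0,0,0,-1]
    - [0,0,0,0,0,0,-1]
    - [0,0,0,0,0,0,-1]
    - [0,0,0,0,0,0,-1]
    - [0,0,0,0,0,0,-1]
    - [0,0,0,0,0,0,-1]
    - [0,0,-1.5,0,0,0,-1]
    - [0,0,-2.5,0,0,0,-1]
    - [0,0,-2.5,0,0,0,-1]
    - [0,0,-2.5,0,0,0,-1]
    - [0,0,-2.5,0,0,0,-1]
    - [0,0,-1,0,0,0,-1]

```text
time: 17.95
tool_pos: [0.5206, -0.0887, 0.1988]
tool_rot: [0.003, 0.117, 0.993, -0.001]
contact_force: [1.1, -0.1, 0.1]
gripper_width: 0.217
grasp_force: 61.5
```

```bash
python3 - <<'E'
from st import *
plan(.44,-.315,.2,93)
E
```

```text
t 17.9 pos [ 0.5206 -0.0887  0.1988] yaw 76.6 toolz [ 0.006 -0.002 -1.   ] w 0.22 turn az -16.4 shift cm [  9.24 -22.17  -0.12] j6 -1.65
```

Call:
move_arm:
  rows:
    - [0,0,0,0,0,-5.5,-1]
    - [0,0,0,0,0,-5.5,-1]
    - [0,0,0,0,0,-5.4,-1]
    - [1,-2.46,0,0,0,0,-1]
    - [1,-2.46,0,0,0,0,-1]
    - [1,-2.46,0,0,0,0,-1]
    - [1,-2.46,0,0,0,0,-1]
    - [1,-2.46,0,0,0,0,-1]
    - [1,-2.46,0,0,0,0,-1]
    - [1,-2.46,0,0,0,0,-1]
    - [1,-2.46,0,0,0,0,-1]
    - [1,-2.46,0,0,0,0,-1]
    - [0,0,0,0,0,0,-1]
    - [0,0,0,0,0,0,-1]
    - [0,0,0,0,0,0,-1]

```text
time: 19.2
tool_pos: [0.4402, -0.3134, 0.1936]
tool_rot: [-0.0, -0.026, 1.0, 0.001]
contact_force: [0.1, -0.4, -0.0]
gripper_width: 0.213
grasp_force: 61.5
```

```bash
python3 - <<'E'
from st import *
plan(.44,-.315,.034,93)
E
```

```text
t 19.2 pos [ 0.4402 -0.3134  0.1936] yaw 92.9 toolz [-0.001  0.001 -1.   ] w 0.21 turn az -0.1 shift cm [ 0.02 -0.18 15.96] j6 -2.38
```

Call:
move_arm:
  rows:
    - [0,-0.1,2.6,0,0,0,-1]
    - [0,0,2.6,0,0,0,-1]
    - [0,0,2.6,0,0,0,-1]
    - [0,0,2.6,0,0,0,-1]
    - [0,0,2.6,0,0,0,-1]
    - [0,0,1.2,0,0,0,-1]
    - [0,0,0.8,0,0,0,-1]
    - [0,0,0.4,0,0,0,-1]
    - [0,0,0.4,0,0,0,-1]
    - [0,0,0,0,0,0,-1]
    - [0,0,0,0,0,0,0]
    - [0,0,0,0,0,0,0]
    - [0,0,0,0,0,0,0]
    - [0,0,-1,0,0,0,0]
    - [0,0,-2.5,0,0,0,0]
    - [0,0,-3,0,0,0,0]
    - [0,0,-3,0,0,0,0]
    - [0,0,-3,0,0,0,0]
    - [0,0,-3,0,0,0,0]
    - [0,0,-4,0,0,0,0]

```text
time: 20.87
tool_pos: [0.4394, -0.3141, 0.2319]
tool_rot: [-0.001, -0.026, 1.0, 0.001]
contact_force: [0.8, 0.6, -0.5]
gripper_width: 0.5
grasp_force: 0.0
```

Call:
move_arm:
  rows:
    - [0,0,-2.5,0,0,0,1]
    - [0,4,-1,0,0,0,1]
    - [0,4,-1,0,0,0,1]
    - [0,4,0,0,0,0,1]
    - [0,4,0,0,0,0,1]
    - [0,4,0,0,0,0,1]
    - [0,4,0,0,0,0,1]
    - [0,4,0,0,0,0,1]
    - [0,4,0,0,0,0,1]
    - [0,4,0,0,0,0,1]
    - [0,4,0,0,0,0,1]
    - [0,4,0,0,0,0,1]
    - [0,0,0,0,0,0,1]

```text
time: 21.95
tool_pos: [0.4165, 0.1302, 0.2776]
tool_rot: [0.001, -0.03, 1.0, 0.002]
contact_force: [0.4, 0.1, -0.3]
gripper_width: 1.006
grasp_force: 0.0
```

```bash
python3 - <<'E'
from st import *
f=snap('top','t2.png')
hsv=cv2.cvtColor(f['img'],cv2.COLOR_BGR2HSV); m=cv2.inRange(hsv,(14,60,150),(25,135,255)); m[:,:130]=0;m[:,200:]=0;m[:240]=0;m[345:]=0
c=max(cv2.findContours(m,0,2)[0],key=cv2.contourArea)
h=cv2.convexHull(c)[:,0].astype(float); w=ray(f,h,.028)[:,:2]
r=cv2.minAreaRect((w*1000).astype(np.float32)); print(r)
plan(.458,.414,.2,90)
E
```

```text
((460.3570251464844, 416.27825927734375), (61.95852279663086, 112.14949798583984), 86.05818176269531)
t 22.0 pos [0.417  0.1276 0.2775] yaw 93.3 toolz [ 0.001  0.001 -1.   ] w 1.0 turn az 3.3 shift cm [-4.09 28.64  7.77] j6 -1.5
```

View pics/t2.png

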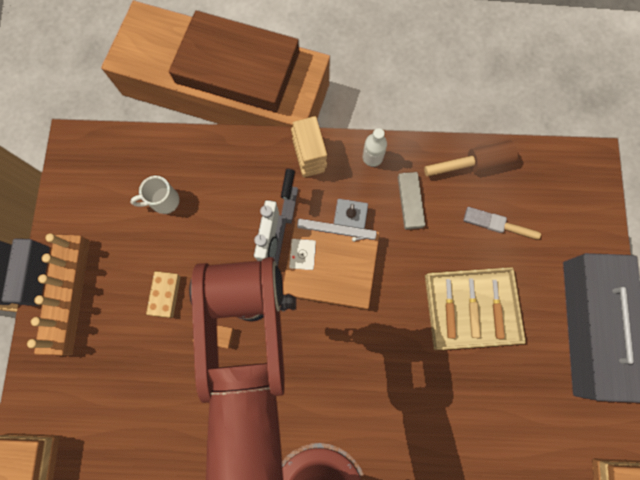

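All three gouges lie in the tray at (450,310), (474,310) and (498,310), and the blank hasn't moved. I'll move over the blank now.

Call:
move_arm:
  rows:
    - [-0.36,2.87,0,0,0,0,1]
    - [-0.36,2.87,0,0,0,0,1]
    - [-0.36,2.87,0,0,0,0,1]
    - [-0.36,2.87,0,0,0,0,1]
    - [-0.36,2.87,0,0,0,0,1]
    - [-0.36,2.87,0,0,0,0,1]
    - [-0.36,2.87,0,0,0,0,1]
    - [-0.36,2.87,0,0,0,0,1]
    - [-0.36,2.87,0,0,0,0,1]
    - [-0.36,2.87,0,0,0,0,1]
    - [0,0,2.5,0,0,0,1]
    - [0,0,2.5,0,0,0,1]
    - [0,0,2.5,0,0,0,1]
    - [0,0,0,0,0,0,1]
    - [0,0,0,0,0,0,1]

```text
time: 23.25
tool_pos: [0.439, 0.4115, 0.2003]
tool_rot: [-0.001, -0.025, 1.0, -0.001]
contact_force: [0.5, 0.1, 0.8]
gripper_width: 1.002
grasp_force: 0.0
```

```bash
python3 - <<'E'
from st import *
f=snap('side','s2.png')
a=cv2.imread('pics/top0.png'); ft=snap('top')
P=ray(ft,[(154.4,271.1),(178.1,272.8),(170.6,316),(146.3,312.4)],.028)[:,:2]; print(P.round(4).tolist(),P.mean(0)); 
b=P[0]+P[1]-P[2]-P[3]; print(np.degrees(np.arctan2(b[1],b[0])))
plan(.459,.416,.1,90)
cv2.imwrite('pics/c4.png',cv2.resize(f['img'][120:300,180:420],(800,600),interpolation=cv2.INTER_CUBIC))
E
```

```text
[[0.5176, 0.4412], [0.5155, 0.3798], [0.4053, 0.3869], [0.4118, 0.4491]] [0.4625659  0.41425451]
-3.985174681197236
t 23.4 pos [0.4403 0.4128 0.2037] yaw 92.9 toolz [ 0.003  0.002 -1.   ] w 1.0 turn az 2.9 shift cm [-1.84  0.3  10.37] j6 -0.99
```

View pics/c4.png

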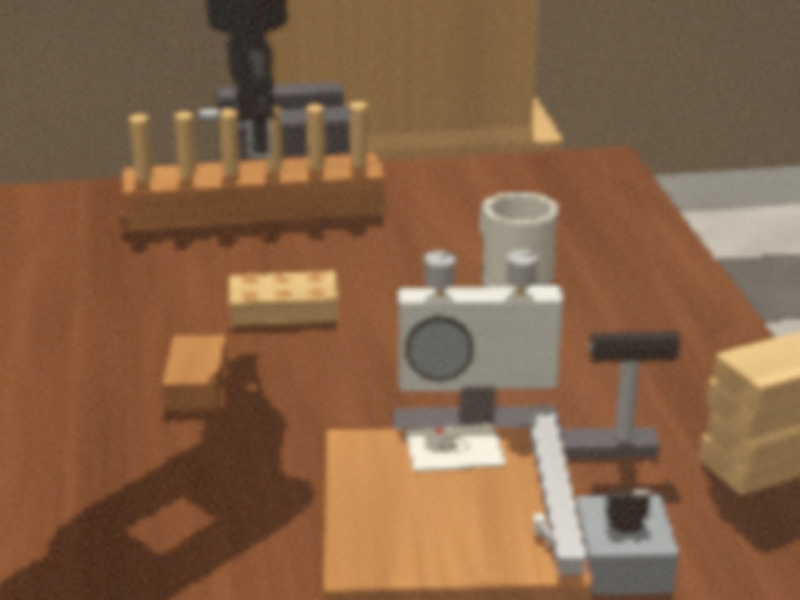

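The side view shows the blank lying flat at crop (283,300) and the bed empty. Both blank estimates agree: about (0.461, 0.415) at yaw -4°.

Call:
move_arm:
  rows:
    - [0,0,0,0,0,3.4,1]
    - [0,0,0,0,0,3.4,1]
    - [-2.1,0.4,2,0,0,0,1]
    - [0,0,2.5,0,0,0,1]
    - [0,0,2.5,0,0,0,1]
    - [0,0,2.5,0,0,0,1]
    - [0,0,2.5,0,0,0,1]
    - [0,0,0,0,0,0,1]
    - [0,0,0,0,0,0,1]
    - [0,0,0,0,0,0,1]

```text
time: 24.18
tool_pos: [0.4619, 0.4164, 0.0845]
tool_rot: [0.002, 0.034, 0.999, 0.001]
contact_force: [0.5, 0.2, -0.5]
gripper_width: 0.997
grasp_force: 0.0
```

```bash
python3 - <<'E'
from st import *
plan(.461,.4155,.021,86)
E
```

```text
t 24.2 pos [0.4619 0.4164 0.0845] yaw 86.1 toolz [ 0.004  0.003 -1.   ] w 1.0 turn az 0.1 shift cm [ 0.11 -0.12  6.35] j6 -0.89
```

Call:
move_arm:
  rows:
    - [0.1,-0.1,2,0,0,0,1]
    - [0,0,2,0,0,0,1]
    - [0,0,1.3,0,0,0,1]
    - [0,0,0.9,0,0,0,1]
    - [0,0,0,0,0,0,1]
    - [0,0,0,0,0,0,-1]
    - [0,0,0,0,0,0,-1]
    - [0,0,0,0,0,0,-1]
    - [0,0,0,0,0,0,-1]
    - [0,0,0,0,0,0,-1]

```text
time: 25.02
tool_pos: [0.4605, 0.4156, 0.0214]
tool_rot: [0.001, 0.034, 0.999, 0.001]
contact_force: [-0.1, 0.7, 6.1]
gripper_width: 0.689
grasp_force: 67.9
```

Call:
move_arm:
  rows:
    - [0,0,-1.5,0,0,0,-1]
    - [0,0,-2.5,0,0,0,-1]
    - [0,0,-2.5,0,0,0,-1]
    - [0,0,-2.5,0,0,0,-1]
    - [0,0,-2.5,0,0,0,-1]
    - [0,0,-2.5,0,0,0,-1]
    - [0,0,-2.5,0,0,0,-1]
    - [0,0,-2.5,0,0,0,-1]
    - [0,0,-2.5,0,0,0,-1]
    - [0,0,-2.5,0,0,0,-1]
    - [0,0,0,0,0,3,-1]
    - [0,0,0,0,0,0,-1]
    - [0,0,0,0,0,0,-1]

```text
time: 26.1
tool_pos: [0.4586, 0.4142, 0.259]
tool_rot: [-0.0, 0.059, 0.998, -0.0]
contact_force: [-0.2, -0.5, -1.9]
gripper_width: 0.688
grasp_force: 67.2
```

```bash
python3 - <<'E'
from st import *
w=S(ST,0,-45,0); print(w); plan(w[0],w[1],.26,82.85)
E
```

```text
[ 0.54976763 -0.05668628  0.        ]
t 26.1 pos [0.4586 0.4142 0.259 ] yaw 83.2 toolz [-0.001 -0.001 -1.   ] w 0.69 turn az 0.4 shift cm [-14.91 -45.58  -0.07] j6 -0.84
```

Call:
move_arm:
  rows:
    - [0,0,0,0,0,0.4,-1]
    - [-1,-3.04,0,0,0,0,-1]
    - [-1,-3.04,0,0,0,0,-1]
    - [-1,-3.04,0,0,0,0,-1]
    - [-1,-3.04,0,0,0,0,-1]
    - [-1,-3.04,0,0,0,0,-1]
    - [-1,-3.04,0,0,0,0,-1]
    - [-1,-3.04,0,0,0,0,-1]
    - [-1,-3.04,0,0,0,0,-1]
    - [-1,-3.04,0,0,0,0,-1]
    - [-1,-3.04,0,0,0,0,-1]
    - [-1,-3.04,0,0,0,0,-1]
    - [-1,-3.04,0,0,0,0,-1]
    - [-1,-3.04,0,0,0,0,-1]
    - [-1,-3.04,0,0,0,0,-1]
    - [-1,-3.04,0,0,0,0,-1]
    - [0,0,0,0,0,0,-1]
    - [0,0,0,0,0,0,-1]
    - [0,0,0,0,0,0,-1]

```text
time: 27.68
tool_pos: [0.5497, -0.0564, 0.258]
tool_rot: [-0.001, 0.063, 0.998, 0.0]
contact_force: [0.1, 0.3, -2.4]
gripper_width: 0.691
grasp_force: 67.1
```

```bash
python3 - <<'E'
from st import *
w=S(ST,0,-45,0); plan(w[0],w[1],.085,82.85)
f=snap('side'); hsv=cv2.cvtColor(f['img'],cv2.COLOR_BGR2HSV)
s=manip.state(); c=proj(f,s['tool_pos'])[0].astype(int); print(c)
cv2.imwrite('pics/c5.png',cv2.resize(f['img'][c[1]-60:c[1]+60,c[0]-80:c[0]+80],(640,480),interpolation=cv2.INTER_CUBIC))
E
```

```text
t 27.7 pos [ 0.5497 -0.0564  0.258 ] yaw 82.7 toolz [-0.003  0.001 -1.   ] w 0.69 turn az -0.1 shift cm [-0.06 -0.04 17.3 ] j6 -1.68
[317 206]
```

View pics/c5.png

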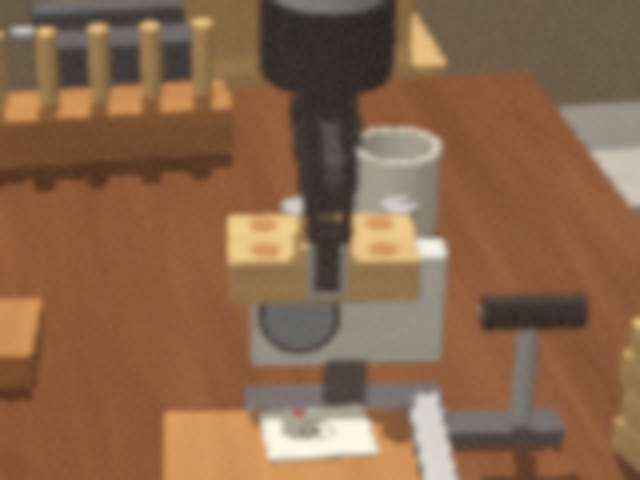

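The blank is held level and centred to about 2 mm: crop x 228..418, with the finger at 327.

Call:
move_arm:
  rows:
    - [0,0,2.6,0,0,0,-1]
    - [0,0,2.6,0,0,0,-1]
    - [0,0,2.6,0,0,0,-1]
    - [0,0,2.6,0,0,0,-1]
    - [0,0,2.6,0,0,0,-1]
    - [0,0,2.0,0,0,0,-1]
    - [0,0,1.2,0,0,0,-1]
    - [0,0,1.0,0,0,0,-1]
    - [0,0,0.6,0,0,0,-1]
    - [0,0,0.6,0,0,0,-1]
    - [0,0,0,0,0,0,-1]
    - [0,0,0,0,0,0,-1]
    - [0,0,0,0,0,0,-1]

```text
time: 28.82
tool_pos: [0.5512, -0.057, 0.0765]
tool_rot: [0.001, 0.063, 0.998, -0.0]
contact_force: [0.2, -0.6, -1.2]
gripper_width: 0.687
grasp_force: 67.1
```

```bash
python3 - <<'E'
from st import *
w=S(ST,20,-45,0); plan(w[0],w[1],.066,82.85); print(manip.state()['contact_force'])
E
```

```text
t 28.8 pos [ 0.5512 -0.057   0.0765] yaw 82.7 toolz [ 0.002 -0.    -1.   ] w 0.69 turn az -0.1 shift cm [-1.85  0.01  1.05] j6 -1.68
[ 0.17659694 -0.6482199  -1.23299389]
```

Call:
move_arm:
  rows:
    - [0,0,0.3,0,0,0,-1]
    - [0,0,0.3,0,0,0,-1]
    - [0,0,0.2,0,0,0,-1]
    - [0,0,0.2,0,0,0,-1]
    - [0,0,0,0,0,0,-1]
    - [0,0,0,0,0,0,-1]

```text
time: 29.32
tool_pos: [0.5505, -0.0568, 0.0664]
tool_rot: [-0.0, 0.063, 0.998, 0.0]
contact_force: [-2.8, -0.6, 6.1]
gripper_width: 0.685
grasp_force: 68.1
```

Call:
move_arm:
  rows:
    - [-0.3,0,0,0,0,0,-1]
    - [-0.3,0,0,0,0,0,-1]
    - [-0.3,0,0,0,0,0,-1]
    - [-0.3,0,0,0,0,0,-1]
    - [-0.2,0,0,0,0,0,-1]
    - [-0.1,0,0,0,0,0,-1]
    - [-0.1,0,0,0,0,0,-1]
    - [0,0,0,0,0,0,-1]
    - [0,0,0,0,0,0,-1]

```text
time: 30.07
tool_pos: [0.5664, -0.0589, 0.0664]
tool_rot: [-0.0, 0.063, 0.998, 0.0]
contact_force: [-4.4, 0.0, 5.5]
gripper_width: 0.688
grasp_force: 67.9
```

Call:
move_arm:
  rows:
    - [-0.1,0,0,0,0,0,-1]
    - [-0.1,0,0,0,0,0,-1]
    - [0,0,0,0,0,0,-1]

```text
time: 30.32
tool_pos: [0.5683, -0.0591, 0.0664]
tool_rot: [-0.0, 0.063, 0.998, 0.0]
contact_force: [-4.3, -0.8, 5.4]
gripper_width: 0.692
grasp_force: 67.9
```

Call:
move_arm:
  rows:
    - [-0.1,0,0,0,0,0,-1]
    - [-0.1,0,0,0,0,0,-1]
    - [0,0,0,0,0,0,-1]

```text
time: 30.57
tool_pos: [0.5691, -0.0592, 0.0664]
tool_rot: [-0.002, 0.063, 0.998, 0.0]
contact_force: [-9.3, 0.4, 9.9]
gripper_width: 0.688
grasp_force: 68.5
```

Call:
move_arm:
  rows:
    - [-0.1,0,0,0,0,0,-1]
    - [-0.1,0,0,0,0,0,-1]
    - [0,0,0,0,0,0,-1]

```text
time: 30.82
tool_pos: [0.5691, -0.0592, 0.0664]
tool_rot: [-0.005, 0.063, 0.998, 0.0]
contact_force: [-19.0, 1.3, 17.0]
gripper_width: 0.686
grasp_force: 69.3
```

Contact came at the expected home position. I'll ease off, release, then tap the rear end square with closed fingers.

Call:
move_arm:
  rows:
    - [0.3,0,0,0,0,0,-1]
    - [0,0,0,0,0,0,0.8]
    - [0,0,0,0,0,0,0.8]
    - [0,0,0,0,0,0,0.8]
    - [0,0,0,0,0,0,0.8]
    - [0,0,-2,0,0,0,0.8]
    - [0,0,-2.5,0,0,0,0.8]
    - [0,0,-2.5,0,0,0,-1]
    - [2.5,0,0,0,0,0,-1]
    - [2.5,0,0,0,0,0,-1]
    - [2.5,0,0,0,0,0,-1]
    - [1,0,0,0,0,0,-1]
    - [0,0,0,0,0,0,-1]
    - [0,0,0,0,0,0,-1]
    - [0,0,0,0,0,0,-1]

```text
time: 32.07
tool_pos: [0.4857, -0.0486, 0.1357]
tool_rot: [0.001, 0.063, 0.998, -0.0]
contact_force: [0.8, -0.2, 0.2]
gripper_width: -0.003
grasp_force: 0.0
```

```bash
python3 - <<'E'
from st import *
w=S(ST,-60,-45,0); plan(w[0],w[1],.07,82.85)
f=snap('top'); cv2.imwrite('pics/c6.png',cv2.resize(f['img'][200:320,280:400],(600,600),interpolation=cv2.INTER_CUBIC))
E
```

```text
t 32.1 pos [ 0.4857 -0.0486  0.1357] yaw 82.7 toolz [ 0.001 -0.    -1.   ] w -0.0 turn az -0.1 shift cm [-0.45 -0.01  6.57] j6 -1.7
```

View pics/c6.png

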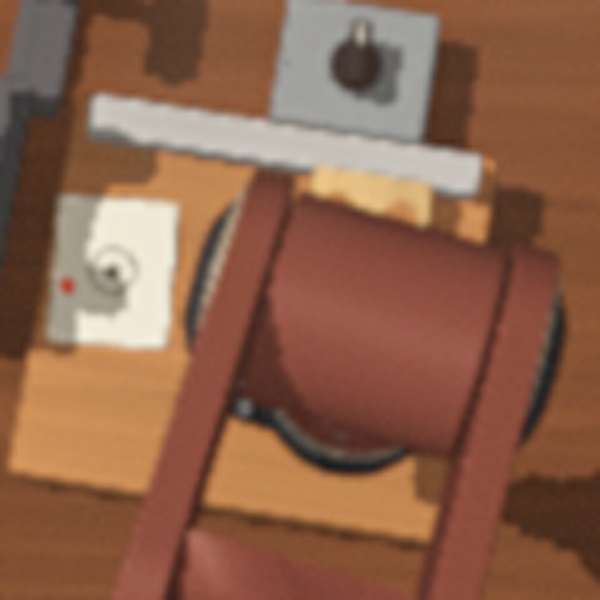

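The blank's end meets the fence at crop (370,180). The spot is at (67,286) and the mark at (112,271). Now the squaring push.

Call:
move_arm:
  rows:
    - [0,0,2,0,0,0,-1]
    - [0,0,2,0,0,0,-1]
    - [0,0,1.5,0,0,0,-1]
    - [0,0,1,0,0,0,-1]
    - [0,0,0,0,0,0,-1]
    - [-0.5,0,0,0,0,0,-1]
    - [-0.5,0,0,0,0,0,-1]
    - [-0.5,0,0,0,0,0,-1]
    - [-0.3,0,0,0,0,0,-1]
    - [-0.2,0,0,0,0,0,-1]
    - [0,0,0,0,0,0,-1]
    - [0,0,0,0,0,0,-1]

```text
time: 33.12
tool_pos: [0.5035, -0.0509, 0.071]
tool_rot: [-0.003, 0.063, 0.998, -0.0]
contact_force: [-8.9, 0.2, 6.2]
gripper_width: -0.001
grasp_force: 4.6
```

Call:
move_arm:
  rows:
    - [-0.1,0,0,0,0,0,-1]
    - [-0.1,0,0,0,0,0,-1]
    - [-0.1,0,0,0,0,0,-1]
    - [0,0,0,0,0,0,-1]

```text
time: 33.45
tool_pos: [0.5036, -0.0508, 0.0705]
tool_rot: [-0.007, 0.063, 0.998, 0.0]
contact_force: [-20.3, 1.7, 16.5]
gripper_width: -0.002
grasp_force: 10.4
```

Call:
move_arm:
  rows:
    - [-0.1,0,0,0,0,0,-1]
    - [-0.1,0,0,0,0,0,-1]
    - [-0.1,0,0,0,0,0,-1]
    - [0,0,0,0,0,0,-1]

```text
time: 33.78
tool_pos: [0.5037, -0.0508, 0.0706]
tool_rot: [-0.011, 0.063, 0.998, 0.0]
contact_force: [-33.4, 2.6, 26.6]
gripper_width: -0.0
grasp_force: 16.9
```

Call:
move_arm:
  rows:
    - [0.5,0,0,0,0,0,-1]
    - [1,0,0,0,0,0,-1]
    - [0,0,-3,0,0,0,-1]
    - [0,0,-3,0,0,0,-1]
    - [0,0,-3,0,0,0,-1]
    - [0,0,-3.5,0,0,0,-1]
    - [0,0,-3.5,0,0,0,0]
    - [0,0,-3.5,0,0,0,0]
    - [0,0,0,0,0,0,0]
    - [0,0,0,0,0,0,0]

```text
time: 34.62
tool_pos: [0.4975, -0.0501, 0.2693]
tool_rot: [0.004, 0.063, 0.998, -0.001]
contact_force: [0.2, -0.9, -0.8]
gripper_width: 0.498
grasp_force: 0.0
```

```bash
cat >> st.py <<'E'
def toS(w):
    v=(np.asarray(w)[...,:2]-ST[:2])*1e3; c,s=np.cos(ST[2]),np.sin(ST[2]); return np.c_[c*v[...,0]+s*v[...,1],-s*v[...,0]+c*v[...,1]]
def spotmark(n):
    f=snap(n); im=f['img'].astype(float); b,g,r=im[...,0],im[...,1],im[...,2]
    c=proj(f,S(ST,3,78,48))[0]; yy,xx=np.mgrid[:480,:640]
    near=np.hypot(xx-c[0],yy-c[1])<22
    w=np.where(near,np.clip(r-1.15*np.maximum(b,g)-40,0,None),0)
    w=w*((g<110)&(b<110)&(abs(g-b)<35))
    sp=np.array([(w*xx).sum(),(w*yy).sum()])/max(w.sum(),1e-9)
    print(n,'spot',sp.round(2),toS(ray(f,[sp],.048)).round(1),'n',(w>0).sum())
    return f,sp
E
python3 - <<'E'
from st import *
for n in('top','side'):
    f,sp=spotmark(n); c=proj(f,S(ST,7,76,48))[0].astype(int); g=cv2.cvtColor(f['img'],cv2.COLOR_BGR2GRAY)
    if n=='top':
        print(c); print(g[c[1]-9:c[1]+10,c[0]-14:c[0]+12])
    cv2.imwrite(f'pics/m_{n}.png',cv2.resize(f['img'][c[1]-25:c[1]+25,c[0]-25:c[0]+25],(400,400),interpolation=cv2.INTER_NEAREST))
cv2.imwrite('pics/m.png',np.hstack([cv2.imread('pics/m_top.png'),cv2.imread('pics/m_side.png')]))
w=S(ST,0,165,0);plan(w[0],w[1],.25,120)
E
```

```text
top spot [315.89 261.02] [[-4.2 39.2]] n 196
[302 254]
[[ 54  52  78 129 159 159 158 157 155 164 200 232 236 235 233 233 233 233
  233 233 233 233 232 232 233 233]
 [ 52  54  77 128 157 159 158 156 154 162 201 231 235 234 233 234 233 233
  233 233 232 232 232 232 234 233]
 [ 53  56  80 128 156 160 156 156 156 170 206 233 236 235 235 234 234 233
  233 233 233 232 233 232 234 233]
 [ 54  59  88 130 156 158 158 156 161 191 224 235 233 229 228 228 232 234
  233 233 233 232 232 232 233 234]
 [ 57  64  93 130 156 159 156 156 163 201 231 232 221 208 202 205 217 228
  231 233 233 232 233 232 233 235]
 [ 54  70  99 136 157 159 158 155 165 201 225 214 212 218 217 212 208 209
  219 232 233 233 232 233 233 234]
 [ 54  75 110 143 157 160 156 156 165 193 211 206 224 233 231 230 222 206
  201 225 233 233 232 232 233 235]
 [ 58  77 114 145 158 159 158 157 158 169 185 207 228 222 211 219 228 216
  193 210 231 234 232 232 234 233]
 [ 61  83 122 151 159 158 158 157 155 146 152 181 192 172 149 178 216 225
  207 205 229 234 233 233 233 227]
 [ 64  88 133 160 160 156 157 158 156 142 134 154 151 116  94 15
[... 495 characters left out ...]
156 157 150 151 156 159 157 158 156 154 148 145 141 156 200
  232 235 233 232 233 233 234 219]
 [ 81 105 135 157 160 157 158 158 156 155 157 157 157 156 155 154 161 200
  230 235 233 233 233 234 234 218]
 [ 91 111 140 157 158 157 158 164 166 156 154 154 154 154 156 162 177 206
  230 234 233 233 233 234 235 217]
 [ 94 117 144 157 159 156 162 187 202 184 174 176 174 167 168 194 216 225
  232 234 233 233 233 234 236 219]
 [ 93 119 146 157 159 156 165 200 227 224 220 220 218 207 202 222 233 234
  233 233 233 233 233 234 235 217]]
side spot [0. 0.] [[-5517.8  9200. ]] n 0
t 34.7 pos [ 0.4956 -0.0497  0.2648] yaw 82.7 toolz [-0.  0. -1.] w 0.5 turn az -37.3 shift cm [-17.03  13.43   1.48] j6 -1.69
```

View pics/m.png

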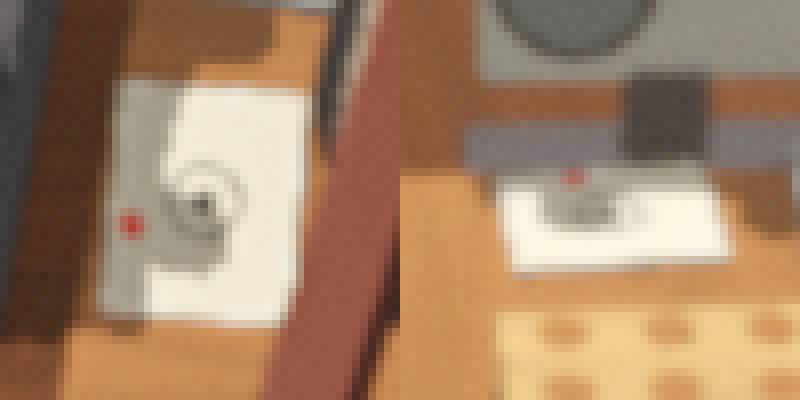

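```bash
python3 - <<'E'
from st import *
f=snap('top'); q=toS(ray(f,[(293.0,256.55),(301.8,254.15)],.048)); print(q)
m=q[1]-q[0]+[0,94]; d=m-[0,165]; r=np.hypot(*d); print('mark',m,'A',(r-71)/9*57.3,'B',np.arctan2(d[0],-d[1])/.09*57.3, 'deg; 1px',q[1]-toS(ray(f,[(302.8,254.15)],.048)))
# knob tops
hsv=cv2.cvtColor(f['img'],cv2.COLOR_BGR2HSV)
for x in(0,70): print(x,proj(f,S(ST,x,165,180)), proj(f,S(ST,x,165,155)))
E
```

```text
[[-2.23493451 98.4568411 ]
 [ 7.52567802 77.48515252]]
mark [ 9.76061253 73.02831142] A 136.80799731827275 B 67.31509653764351 deg; 1px [[-0.41328526  2.50786423]]
0 [[260.66332953 239.42114838]] [[262.0667619  241.93264561]]
70 [[266.48548603 210.28749648]] [[267.74224085 213.4019785 ]]
```

Call:
move_arm:
  rows:
    - [-0.77,3,0,0,0,0,0]
    - [-0.77,3,0,0,0,0,0]
    - [-0.77,3,0,0,0,0,0]
    - [-0.77,3,0,0,0,0,0]
    - [-0.77,3,0,0,0,0,0]
    - [-0.77,3,0,0,0,0,0]
    - [-0.79,3,0,0,0,0,0]
    - [0,0,0,0,0,0,0]
    - [0,0,0,0,0,0,0]
    - [0,0,0,0,0,0,0]
    - [0,0,0,0,0,0,0]

```text
time: 35.68
tool_pos: [0.5754, 0.1508, 0.2642]
tool_rot: [-0.001, 0.064, 0.998, -0.0]
contact_force: [0.1, -0.6, 0.5]
gripper_width: 0.501
grasp_force: 0.0
```

```bash
python3 - <<'E'
from st import *
w=S(ST,0,165,0);plan(w[0],w[1],.178)
f=snap('side'); c=proj(f,S(ST,0,165,190))[0].astype(int); print(c,proj(f,S(ST,0,165,180)))
cv2.imwrite('pics/c7.png',cv2.resize(f['img'][c[1]-50:c[1]+50,c[0]-50:c[0]+50],(500,500),interpolation=cv2.INTER_CUBIC))
E
```

```text
t 35.7 pos [0.5754 0.1508 0.2642] yaw 82.7 toolz [-0.002 -0.001 -1.   ] w 0.5 turn az 0 shift cm [-0.05  0.1   8.62] j6 -1.31
[311 193] [[311.67716569 196.57841862]]
```

View pics/c7.png

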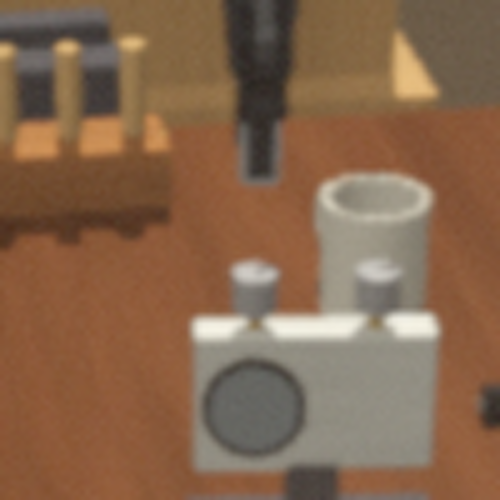

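The finger at crop x=258 is lined up with knob A at x=256. Now I'll descend and grip it.

Call:
move_arm:
  rows:
    - [0,0.1,2,0,0,0,0]
    - [0,0,2,0,0,0,0]
    - [0,0,2,0,0,0,0]
    - [0,0,1.3,0,0,0,0]
    - [0,0,0.7,0,0,0,0]
    - [0,0,0.6,0,0,0,0]
    - [0,0,0,0,0,0,0]
    - [0,0,0,0,0,0,0]

```text
time: 36.4
tool_pos: [0.5765, 0.1526, 0.18]
tool_rot: [0.0, 0.063, 0.998, 0.0]
contact_force: [0.9, -0.6, 0.9]
gripper_width: 0.501
grasp_force: 0.0
```

Call:
move_arm:
  rows:
    - [0,0,0,0,0,0,-1]
    - [0,0,0,0,0,0,-1]
    - [0,0,0,0,0,0,-1]
    - [0,0,0,0,0,0,-1]
    - [0,0,0,0,0,0,-1]

```text
time: 36.82
tool_pos: [0.5771, 0.1538, 0.1813]
tool_rot: [0.002, 0.063, 0.998, 0.001]
contact_force: [-0.4, 5.4, 5.7]
gripper_width: 0.273
grasp_force: 59.4
```

Call:
move_arm:
  rows:
    - [0,0,0,0,0,6.5,-1]
    - [0,0,0,0,0,6.5,-1]
    - [0,0,0,0,0,6.5,-1]
    - [0,0,0,0,0,6.5,-1]
    - [0,0,0,0,0,6.5,-1]
    - [0,0,0,0,0,6.5,-1]
    - [0,0,0,0,0,6.5,-1]
    - [0,0,0,0,0,6.5,-1]
    - [0,0,0,0,0,6.5,-1]
    - [0,0,0,0,0,6.5,-1]
    - [0,0,0,0,0,6.5,-1]
    - [0,0,0,0,0,6.5,-1]
    - [0,0,0,0,0,6.5,-1]
    - [0,0,0,0,0,6.5,-1]
    - [0,0,0,0,0,6.5,-1]
    - [0,0,0,0,0,6.5,-1]
    - [0,0,0,0,0,6.5,-1]
    - [0,0,0,0,0,6.5,-1]
    - [0,0,0,0,0,6.5,-1]
    - [0,0,0,0,0,0,-1]

```text
time: 38.48
tool_pos: [0.5751, 0.1532, 0.1812]
tool_rot: [-0.001, 0.91, 0.415, -0.001]
contact_force: [-8.2, 3.0, 10.0]
gripper_width: 0.273
grasp_force: 59.9
```

```bash
cat >> st.py <<'E'
def spot(n,lo=18):
    f=snap(n); im=f['img'].astype(float); b,g,r=im[...,0],im[...,1],im[...,2]
    c=proj(f,S(ST,5,80,48))[0]; yy,xx=np.mgrid[:480,:640]
    # red excess, with balanced g and b (table/arm are browner: g>b); tile-local only
    e=np.clip(r-np.maximum(g,b)-40,0,None)*(np.abs(xx-c[0])<lo)*(np.abs(yy-c[1])<lo)*(r>120)
    k,l,s,ce=cv2.connectedComponentsWithStats((e>0).astype(np.uint8))
    out=[]
    for i in range(1,k):
        if 3<=s[i,4]<=40:
            w=e*(l==i); p=np.array([(w*xx).sum(),(w*yy).sum()])/w.sum(); out.append((p.round(2),int(s[i,4]),round(e[l==i].max()),toS(ray(f,[p],.048)).round(1).tolist()))
    print(n,*out); return f
E
python3 - <<'E'
from st import *
plan(.577,.154,.18)
f=spot('top');g=spot('side')
def cr(f):
    c=proj(f,S(ST,5,80,48))[0].astype(int); return cv2.resize(f['img'][c[1]-25:c[1]+25,c[0]-25:c[0]+25],(400,400),interpolation=cv2.INTER_NEAREST)
cv2.imwrite('pics/m2.png',np.hstack([cr(f),cr(g)]))
E
```

```text
t 38.5 pos [0.5751 0.1532 0.1812] yaw -40.9 toolz [-0.003  0.001 -1.   ] w 0.27 turn az 0 shift cm [0.18 0.09 0.12] j6 0.85
top (array([300.46, 258.07]), 9, 70, [[-3.0, 79.1]])
side (array([330.91, 238.83]), 15, 15, [[57.2, 149.5]]) (array([311.52, 252.64]), 4, 22, [[-4.2, 77.9]]) (array([310.08, 268.16]), 11, 4, [[-12.3, 2.8]])
```

View pics/m2.png

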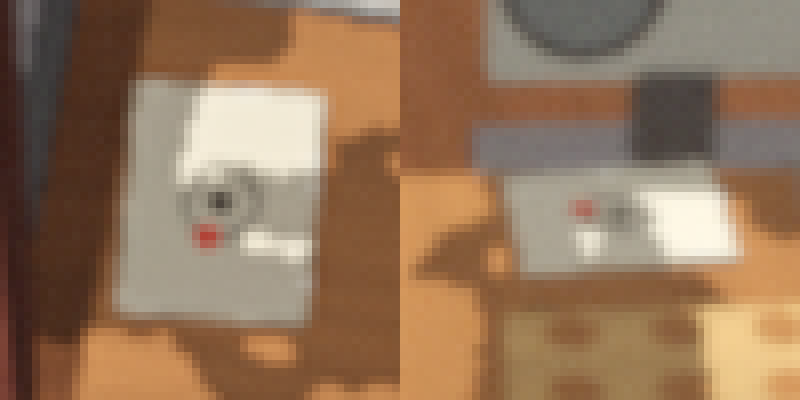

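The spot at top crop (207,236) has moved 19.4 mm in -y, and the mark is at (218,203). I'll measure the mark numerically.

```bash
cat >> st.py <<'E'
def mark(f,p,rad=3.2):
    g=cv2.cvtColor(f['img'],cv2.COLOR_BGR2GRAY).astype(float); yy,xx=np.mgrid[:480,:640]
    for _ in range(4):
        m=np.hypot(xx-p[0],yy-p[1])<rad; w=m*np.clip(125-g,0,None); p=np.array([(w*xx).sum(),(w*yy).sum()])/w.sum()
    return p.round(2),toS(ray(f,[p],.048)).round(1),int(g[m].min())
E
python3 - <<'E'
from st import *
f=spot('top'); c=proj(f,S(ST,5,80,48))[0].astype(int); p=c-25+np.array([218,203])/8; print(mark(f,p-.5,2.5))
g=cv2.cvtColor(f['img'],cv2.COLOR_BGR2GRAY); q=p.astype(int); print(q); print(g[q[1]-6:q[1]+8,q[0]-7:q[0]+8])
E
```

```text
top (array([300.39, 258.06]), 10, 75, [[-3.0, 79.3]])
(array([302.05, 253.66]), array([[ 8.9, 77.1]]), 71)
[302 254]
[[156 161 193 226 237 235 231 231 231 233 232 233 236 236 236]
 [156 165 202 233 234 223 211 203 200 205 201 214 229 232 233]
 [157 166 203 227 212 204 211 199 170 159 149 170 195 202 212]
 [156 165 195 207 175 172 191 182 159 147 131 133 155 166 177]
 [157 159 165 163 146 152 152 140 144 150 141 122 137 153 158]
 [159 156 143 133 146 143 110  86 108 140 150 135 134 154 157]
 [159 156 141 133 152 144 104  71  96 139 154 141 135 154 159]
 [158 157 145 136 152 153 135 117 127 149 149 138 140 155 158]
 [160 159 152 142 141 150 149 146 149 150 142 137 146 155 157]
 [158 159 158 145 124 122 128 141 142 133 149 168 175 169 158]
 [157 158 157 149 121  95 101 124 126 139 186 220 223 209 184]
 [160 158 159 154 139 117 121 138 142 157 198 230 234 226 216]
 [159 158 158 157 155 148 150 154 156 159 179 197 201 198 198]
 [158 157 159 159 161 157 159 159 158 157 159 164 163 163 166]]
```

Call:
move_arm:
  rows:
    - [0,0,0,0,0,6,-1]
    - [0,0,0,0,0,6,-1]
    - [0,0,0,0,0,5,-1]
    - [0,0,0,0,0,0,-1]
    - [0,0,0,0,0,0,-1]

```text
time: 39.05
tool_pos: [0.575, 0.1534, 0.1812]
tool_rot: [-0.001, 0.961, 0.278, -0.001]
contact_force: [-8.4, 3.2, 10.5]
gripper_width: 0.275
grasp_force: 59.9
```

```bash
python3 - <<'E'
from st import *
plan(.577,.154,.18)
f=spot('top'); print(mark(f,(302.05,253.66),2.5)); spot('side')
print(manip.state()['contact_force'])
E
```

```text
t 39.0 pos [0.575  0.1534 0.1812] yaw -57.7 toolz [-0.003  0.001 -1.   ] w 0.27 turn az 0 shift cm [0.2  0.06 0.12] j6 1.14
top (array([301.6 , 258.31]), 11, 64, [[-3.2, 76.1]])
(array([302.03, 253.67]), array([[ 8.9, 77.1]]), 71)
side (array([330.88, 238.83]), 15, 14, [[57.2, 149.5]]) (array([311.52, 253.19]), 4, 25, [[-4.3, 75.1]]) (array([310.04, 268.  ]), 11, 4, [[-12.3, 3.5]]) (array([323.09, 267.82]), 10, 4, [[22.6, 2.9]])
[-8.66798028  3.8494606  10.85139112]
```

Call:
move_arm:
  rows:
    - [0,0,0,0,0,0,0]
    - [0,0,0,0,0,0,0]
    - [0,0,0,0,0,0,0]
    - [0,0,0,0,0,0,0]
    - [0,0,-2,0,0,0,0]
    - [0,0,-2.5,0,0,0,0]
    - [0,0,-2,0,0,0,0]
    - [0,0,0,0,0,-7,0]
    - [0,0,0,0,0,-7,0]
    - [0,0,0,0,0,-7,0]
    - [0,0,0,0,0,-7,0]
    - [0,0,0,0,0,-7,0]
    - [0,0,0,0,0,-7,0]
    - [0,0,0,0,0,-7,0]
    - [0,0,0,0,0,-7,0]
    - [0,0,0,0,0,-7,0]
    - [0,0,0,0,0,-7,0]
    - [0,0,0,0,0,-7,0]
    - [0,0,0,0,0,-7,0]
    - [0,0,0,0,0,-7,0]
    - [0,0,0,0,0,0,0]

```text
$.rows: bad value
```

```bash
python3 - <<'E'
from st import *
f=spot('top'); plan(.6444,.145,.2)
E
```

```text
top (array([301.6, 258.3]), 10, 65, [[-3.1, 76.1]])
t 39.2 pos [0.5749 0.1534 0.1812] yaw -57.7 toolz [-0.003  0.001 -1.   ] w 0.28 turn az 0 shift cm [ 5.42  4.42 -1.9 ] j6 1.14
```

21 rows, so the call was refused whole. I'll send it again with 20.

Call:
move_arm:
  rows:
    - [0,0,0,0,0,0,0]
    - [0,0,0,0,0,0,0]
    - [0,0,0,0,0,0,0]
    - [0,0,-2,0,0,0,0]
    - [0,0,-2.5,0,0,0,0]
    - [0,0,-2,0,0,0,0]
    - [0,0,0,0,0,-7,0]
    - [0,0,0,0,0,-7,0]
    - [0,0,0,0,0,-7,0]
    - [0,0,0,0,0,-7,0]
    - [0,0,0,0,0,-7,0]
    - [0,0,0,0,0,-7,0]
    - [0,0,0,0,0,-7,0]
    - [0,0,0,0,0,-7,0]
    - [0,0,0,0,0,-7,0]
    - [0,0,0,0,0,-7,0]
    - [0,0,0,0,0,-7,0]
    - [0,0,0,0,0,-7,0]
    - [0,0,0,0,0,-7,0]
    - [0,0,0,0,0,0,0]

```text
time: 40.87
tool_pos: [0.5761, 0.1522, 0.2438]
tool_rot: [-0.0, 0.475, 0.88, -0.0]
contact_force: [0.3, -0.3, 0.1]
gripper_width: 0.499
grasp_force: 0.0
```

```bash
python3 - <<'E'
from st import *
f=spot('top'); plan(.6444,.145,.25)
E
```

```text
top (array([301.58, 258.32]), 11, 64, [[-3.2, 76.2]])
t 40.9 pos [0.5761 0.1523 0.2438] yaw 33.1 toolz [-0.001 -0.001 -1.   ] w 0.5 turn az 0 shift cm [-4.34  5.33 -0.62] j6 -0.44
```

Call:
move_arm:
  rows:
    - [-1.45,1.78,0,0,0,0,0]
    - [-1.45,1.78,0,0,0,0,0]
    - [-1.44,1.77,0,0,0,0,0]
    - [0,0,0,0,0,0,0]
    - [0,0,0,0,0,0,0]
    - [0,0,0,0,0,0,0]

```text
time: 41.42
tool_pos: [0.644, 0.1455, 0.2438]
tool_rot: [-0.0, 0.476, 0.879, -0.0]
contact_force: [-0.2, -0.1, 0.5]
gripper_width: 0.501
grasp_force: 0.0
```

Call:
move_arm:
  rows:
    - [0,0,2,0,0,0,0]
    - [0,0,2,0,0,0,0]
    - [0,0,1,0,0,0,0]
    - [0,0,0.8,0,0,0,0]
    - [0,0,0.5,0,0,0,0]
    - [0,0,0,0,0,0,0]
    - [0,0,0,0,0,0,0]

```text
time: 42.0
tool_pos: [0.6446, 0.1457, 0.182]
tool_rot: [0.0, 0.475, 0.88, 0.0]
contact_force: [-1.0, 0.4, -0.3]
gripper_width: 0.501
grasp_force: 0.0
```

Call:
move_arm:
  rows:
    - [0,0,0,0,0,0,-1]
    - [0,0,0,0,0,0,-1]
    - [0,0,0,0,0,0,-1]
    - [0,0,0,0,0,0,-1]
    - [0,0,0,0,0,0,-1]

```text
time: 42.42
tool_pos: [0.6451, 0.1457, 0.183]
tool_rot: [0.001, 0.475, 0.88, 0.001]
contact_force: [-2.0, -0.6, 6.1]
gripper_width: 0.274
grasp_force: 59.1
```

Now turn B by about +75° and check.

Call:
move_arm:
  rows:
    - [0,0,0,0,0,6.25,-1]
    - [0,0,0,0,0,6.25,-1]
    - [0,0,0,0,0,6.25,-1]
    - [0,0,0,0,0,6.25,-1]
    - [0,0,0,0,0,6.25,-1]
    - [0,0,0,0,0,6.25,-1]
    - [0,0,0,0,0,6.25,-1]
    - [0,0,0,0,0,6.25,-1]
    - [0,0,0,0,0,6.25,-1]
    - [0,0,0,0,0,6.25,-1]
    - [0,0,0,0,0,6.25,-1]
    - [0,0,0,0,0,6.25,-1]
    - [0,0,0,0,0,0,-1]
    - [0,0,0,0,0,0,-1]

```text
time: 43.58
tool_pos: [0.6453, 0.1457, 0.183]
tool_rot: [0.0, 0.913, 0.409, 0.001]
contact_force: [-1.3, -0.8, 5.6]
gripper_width: 0.278
grasp_force: 59.1
```

```bash
python3 - <<'E'
from st import *
plan(.6451,.1457,.18)
f=spot('top'); spot('side'); g=cv2.cvtColor(f['img'],cv2.COLOR_BGR2GRAY); print(g[247:264,295:310])
E
```

```text
t 43.6 pos [0.6453 0.1457 0.183 ] yaw -41.8 toolz [ 0.002  0.    -1.   ] w 0.28 turn az 0 shift cm [-0.01 -0.01  0.3 ] j6 0.84
top (array([301.89, 254.34]), 8, 79, [[7.1, 77.2]])
side (array([330.82, 238.83]), 15, 13, [[57.0, 149.5]]) (array([331.44, 251.59]), 16, 5, [[52.3, 80.9]]) (array([315.35, 253.02]), 3, 25, [[6.5, 75.5]])
[[158 158 170 208 236 239 231 212 179 159 156 158 157 157 158]
 [157 162 193 226 237 236 232 223 199 164 156 159 158 157 158]
 [157 165 203 233 234 224 211 203 184 158 150 153 158 157 158]
 [156 166 202 226 217 214 220 220 211 188 157 145 155 158 158]
 [158 165 196 212 208 225 236 233 232 225 197 149 147 157 157]
 [157 159 171 188 208 229 225 214 222 232 219 173 145 153 156]
 [159 156 148 153 183 195 185 169 188 218 230 207 170 165 159]
 [159 156 142 134 156 154 128 113 153 208 232 219 200 201 178]
 [160 156 147 135 150 147 121 103 142 196 222 214 217 226 210]
 [159 159 152 142 141 147 142 137 147 171 195 211 228 235 230]
 [158 160 158 147 135 135 143 147 140 143 186 224 235 236 236]
 [158 159 158 155 150 142 135 132 124 140 196 233 237 236 235]
 [159 158 159 159 159 155 150 145 143 157 202 233 237 235 235]
 [157 157 157 159 158 158 158 156 153 163 201 232 236 235 235]
 [165 169 157 154 155 157 156 155 164 179 207 232 236 235 235]
 [189 204 185 176 176 175 169 170 196 218 227 234 236 235 235]
 [202 229 226 222 223 220 209 204 223 234 235 235 235 234 235]]
```

Call:
move_arm:
  rows:
    - [0,0,0,0,0,5.5,-1]
    - [0,0,0,0,0,5.5,-1]
    - [0,0,0,0,0,0,-1]
    - [0,0,0,0,0,0,-1]

```text
time: 44.02
tool_pos: [0.6453, 0.1456, 0.183]
tool_rot: [0.0, 0.948, 0.319, 0.001]
contact_force: [-1.4, -0.7, 5.8]
gripper_width: 0.27
grasp_force: 59.1
```

Call:
move_arm:
  rows:
    - [0,0,0,0,0,0,0]
    - [0,0,0,0,0,0,0]
    - [0,0,0,0,0,0,0]
    - [0,0,0,0,0,0,0]
    - [0,0,-2,0,0,0,0]
    - [0,0,-2.5,0,0,0,0]
    - [0,0,-2.5,0,0,0,0]
    - [0,0,0,0,0,0,0]

```text
time: 44.68
tool_pos: [0.647, 0.1459, 0.258]
tool_rot: [0.001, 0.948, 0.319, 0.005]
contact_force: [0.2, -0.4, 1.1]
gripper_width: 0.501
grasp_force: 0.0
```

```bash
python3 - <<'E'
from st import *
f=spot('top'); s=spot('side'); g=f['img'][...,1]; print(g[249:260,296:309])
for n,i in(('g',f['img']),):
    r=i[...,2].astype(int)-i[...,1]; print(r[249:260,296:309])
im=s['img']; c=proj(s,S(ST,8,75,48))[0].astype(int); print(c); print((im[...,2].astype(int)-im[...,1])[c[1]-5:c[1]+6,c[0]-10:c[0]+11]); print(im[c[1]-5:c[1]+6,c[0]-10:c[0]+11,1])
w=S(ST,138,-30,69); print(w,toS(w)); plan(w[0],w[1],.25,82.85)
E
```

```text
top (array([301.99, 253.77]), 8, 75, [[8.6, 77.2]])
side (array([330.89, 238.82]), 15, 14, [[57.2, 149.5]]) (array([331.44, 253.37]), 22, 17, [[51.5, 71.8]]) (array([315.57, 253.02]), 3, 26, [[7.1, 75.4]])
[[165 203 233 234 223 209 204 206 219 229 233 235 235]
 [166 203 226 217 214 220 220 213 210 210 220 233 235]
 [166 195 212 208 225 234 232 231 224 208 203 227 235]
 [159 169 187 208 229 225 213 221 229 217 194 212 232]
 [156 148 153 183 193 174 152 181 218 227 208 206 230]
 [157 142 135 156 153 116  95 153 213 232 217 209 230]
 [158 145 135 150 152 134 116 150 202 222 214 217 232]
 [158 153 142 141 153 152 148 151 173 195 210 227 234]
 [159 158 149 134 136 146 150 141 143 186 224 235 235]
 [159 159 155 149 142 136 132 124 141 196 232 237 235]
 [159 158 158 158 156 150 145 143 156 203 234 237 235]]
[[  8   8   8   7   8   8   7   8   8   8   8   8   8]
 [  8   7   8   7   8   7   6   7   7   8   8   8   8]
 [  7   8   8   8   7   8  10   9   7   7   8   8   8]
 [  7   8   8   7   9  19  33  24  13   8   8   8   8]
 [  7   7   7   8  19  54  87  61  26  10   7   8   8]
 [  8   8   7
[... 1515 characters left out ...]
83 164 161 152 139 148 146 134 161 204 223 221 226 238 245
  246 246 246]
 [246 244 234 209 181 166 159 148 150 155 158 175 212 229 225 225 238 245
  245 246 246]
 [246 247 244 233 213 195 190 186 183 188 199 206 216 229 234 239 243 246
  246 245 247]
 [245 247 246 244 237 233 233 232 231 231 236 236 236 240 243 246 246 246
  246 246 246]
 [244 246 247 246 246 245 245 245 245 245 245 246 246 245 246 246 246 246
  246 246 245]
 [243 246 246 247 246 246 247 247 247 246 246 245 244 242 241 240 238 238
  238 237 233]]
[ 0.68856163 -0.05897223  0.069     ] [[138. -30.]]
t 44.8 pos [0.6452 0.1457 0.2529] yaw -52.8 toolz [ 0.003  0.    -1.   ] w 0.5 turn az 44.4 shift cm [ 6.85 19.77  0.3 ] j6 1.03
```

The spot is now on the mark: red centroid (302.0, 253.8) against the mark at (302.05, 253.7). Next is the selector; I'll turn the wrist back and locate the knob.

Call:
move_arm:
  rows:
    - [0,0,0,0,0,-7,0]
    - [0,0,0,0,0,-7,0]
    - [0,0,0,0,0,-7,0]
    - [0,0,0,0,0,-7,0]
    - [0,0,0,0,0,-7,0]
    - [0,0,0,0,0,-7,0]
    - [0,0,0,0,0,-7,0]
    - [0,0,0,0,0,-7,0]
    - [0,0,0,0,0,-7,0]
    - [0,0,0,0,0,-7,0]
    - [0,0,0,0,0,-7,0]
    - [0,0,0,0,0,-7,0]
    - [0,0,0,0,0,-7,0]
    - [0,0,0,0,0,-7,0]
    - [0,0,0,0,0,-7,0]
    - [0,0,0,0,0,-7,0]
    - [0,0,0,0,0,-7,0]
    - [0,0,0,0,0,-7,0]
    - [0,0,0,0,0,-7,0]
    - [0,0,0,0,0,-2.6,0]

```text
time: 46.45
tool_pos: [0.6436, 0.1455, 0.2487]
tool_rot: [-0.002, 0.06, 0.998, -0.0]
contact_force: [-0.3, -0.9, -1.2]
gripper_width: 0.5
grasp_force: 0.0
```

```bash
python3 - <<'E'
from st import *
for n in('top','side'):
    f=snap(n); c=proj(f,S(ST,138,-30,69))[0]; ci=c.round().astype(int); print(n,c, 'ends',proj(f,[S(ST,121,-30,69),S(ST,155,-30,69)]).round(1).tolist(),'box',proj(f,[S(ST,103,10,40),S(ST,173,10,40),S(ST,173,-70,40),S(ST,103,-70,40)]).round(1).tolist())
    print(ci); print(cv2.cvtColor(f['img'],cv2.COLOR_BGR2GRAY)[ci[1]-14:ci[1]+16,ci[0]-17:ci[0]+18:1])
E
```

```text
top [351.79847378 209.72174831] ends [[350.8, 216.0], [352.8, 203.4]] box [[333.9, 223.4], [338.1, 198.0], [368.3, 202.7], [364.4, 228.2]]
[352 210]
[[101 102 100 ...  94  94  95]
 [103 103 101 ...  97  96  96]
 [104 104 108 ...  99  99 100]
 ...
 [148 151 153 ...  60  61  59]
 [142 139 140 ...  61  62  63]
 [180 183 185 ...  63  61  61]]
side [368.54998101 267.42370788] ends [[362.1, 267.6], [375.0, 267.3]] box [[352.5, 268.0], [378.2, 267.4], [383.8, 285.4], [356.7, 286.1]]
[369 267]
[[110 109 109 ... 104 105 102]
 [ 86  87  86 ... 103 105 105]
 [ 72  71  66 ... 103 104 106]
 ...
 [130 131 124 ... 103 103 101]
 [129 127 119 ... 102 102 103]
 [130 124 117 ... 104 102 100]]
```

The box corners match the model, so the knob is at station (138, -30).

```bash
python3 - <<'E'
from st import *
w=S(ST,137,-30,69); plan(w[0],w[1],.2,82.85)
E
```

```text
t 46.5 pos [0.6436 0.1455 0.2489] yaw 82.8 toolz [-0.003 -0.    -1.   ] w 0.5 turn az -0.0 shift cm [ -6.92 -19.73   4.88] j6 -1.34
```

Call:
move_arm:
  rows:
    - [-0.99,-2.82,0,0,0,0,0]
    - [-0.99,-2.82,0,0,0,0,0]
    - [-0.99,-2.82,0,0,0,0,0]
    - [-0.99,-2.82,0,0,0,0,0]
    - [-0.99,-2.82,0,0,0,0,0]
    - [-0.99,-2.82,0,0,0,0,0]
    - [-0.98,-2.81,0,0,0,0,0]
    - [0,0,2,0,0,0,0]
    - [0,0,2.5,0,0,0,0]
    - [0,0,2.5,0,0,0,-0.2]
    - [0,0,2.5,0,0,0,-0.2]
    - [0,0,2.5,0,0,0,-0.2]
    - [0,0,0,0,0,0,-0.2]
    - [0,0,0,0,0,0,-0.2]
    - [0,0,0,0,0,0,-0.2]

```text
time: 47.8
tool_pos: [0.689, -0.0589, 0.1323]
tool_rot: [0.001, 0.063, 0.998, -0.0]
contact_force: [0.5, -0.4, 0.5]
gripper_width: 0.398
grasp_force: 0.0
```

```bash
python3 - <<'E'
from st import *
w=S(ST,137,-30,69); plan(w[0],w[1],.069,82.85)
E
```

```text
t 47.8 pos [ 0.689  -0.0589  0.1323] yaw 82.8 toolz [ 0.001 -0.    -1.   ] w 0.4 turn az -0.0 shift cm [ 0.15 -0.02  6.33] j6 -1.64
```

Call:
move_arm:
  rows:
    - [0.1,0,2,0,0,0,-0.2]
    - [0,0,2,0,0,0,-0.2]
    - [0,0,1.2,0,0,0,-0.2]
    - [0,0,0.9,0,0,0,-0.2]
    - [0,0,0,0,0,0,-0.2]
    - [0,0,0,0,0,0,-0.2]
    - [0,0,0,0,0,0,-1]
    - [0,0,0,0,0,0,-1]
    - [0,0,0,0,0,0,-1]
    - [0,0,0,0,0,0,-1]
    - [0,0,0,0,0,0,-1]

```text
time: 48.72
tool_pos: [0.6889, -0.0569, 0.0724]
tool_rot: [0.002, 0.062, 0.998, 0.002]
contact_force: [0.5, 5.8, 1.7]
gripper_width: 0.101
grasp_force: 61.8
```

Call:
move_arm:
  rows:
    - [0,0,0,0,0,5,-1]
    - [0,0,0,0,0,5,-1]
    - [0,0,0,0,0,5,-1]
    - [0,0,0,0,0,5,-1]
    - [0,0,0,0,0,5,-1]
    - [0,0,0,0,0,5,-1]
    - [0,0,0,0,0,5,-1]
    - [0,0,0,0,0,5,-1]
    - [0,0,0,0,0,5,-1]
    - [0,0,0,0,0,5,-1]
    - [0,0,0,0,0,5,-1]
    - [0,0,0,0,0,5,-1]
    - [0,0,0,0,0,4,-1]
    - [0,0,0,0,0,0,-1]
    - [0,0,0,0,0,0,-1]

```text
time: 49.97
tool_pos: [0.6884, -0.0574, 0.0724]
tool_rot: [0.0, 0.581, 0.814, 0.001]
contact_force: [-0.7, 5.6, 5.1]
gripper_width: 0.098
grasp_force: 62.1
```

Call:
move_arm:
  rows:
    - [0,0,0,0,0,0,0]
    - [0,0,0,0,0,0,0]
    - [0,0,0,0,0,0,0]
    - [0,0,0,0,0,0,0]
    - [0,0,-2,0,0,0,0]
    - [0,0,-2.5,0,0,0,0]
    - [0,0,-3,0,0,0,0]
    - [0,0,-3,0,0,0,0]
    - [0,0,-3,0,0,0,0]
    - [0,0,-3,0,0,0,0]
    - [0,0,-3,0,0,0,0]
    - [0,0,0,0,0,0,0]

```text
time: 50.97
tool_pos: [0.6905, -0.0596, 0.2746]
tool_rot: [0.006, 0.582, 0.813, 0.003]
contact_force: [0.9, 0.4, 2.0]
gripper_width: 0.506
grasp_force: 0.0
```

```bash
python3 - <<'E'
from st import *
plan(.42,-.2,.3)
E
```

```text
t 51.0 pos [ 0.6905 -0.0596  0.2746] yaw 18.8 toolz [ 0.013 -0.003 -1.   ] w 0.51 turn az 0 shift cm [ -4.57 -30.11  -2.86] j6 -0.52
```

Now I'll pull the arm clear so the cameras can see everything.

Call:
move_arm:
  rows:
    - [-0.4,-2.7,0,0,0,0,0]
    - [-0.4,-2.7,0,0,0,0,0]
    - [-0.4,-2.7,0,0,0,0,0]
    - [-0.4,-2.7,0,0,0,0,0]
    - [-0.4,-2.7,0,0,0,0,0]
    - [-0.4,-2.7,0,0,0,0,0]
    - [-0.4,-2.7,0,0,0,0,0]
    - [-0.4,-2.7,0,0,0,0,0]
    - [-0.4,-2.7,0,0,0,0,0]
    - [-0.4,-2.7,0,0,0,0,0]
    - [-0.4,-2.7,0,0,0,0,0]
    - [0,0,0,0,0,0,0]
    - [0,0,0,0,0,0,0]

```text
time: 52.05
tool_pos: [0.42, -0.1969, 0.2654]
tool_rot: [0.001, 0.583, 0.813, 0.0]
contact_force: [-0.5, -0.2, -1.1]
gripper_width: 0.497
grasp_force: 0.0
```

```bash
python3 - <<'E'
from st import *
f=spot('top'); spot('side')
hsv=cv2.cvtColor(f['img'],cv2.COLOR_BGR2HSV); m=cv2.inRange(hsv,(14,60,150),(25,125,255)); k=np.zeros_like(m); k[215:300,325:385]=255; m&=k
c=max(cv2.findContours(m,0,2)[0],key=cv2.contourArea); w=ray(f,cv2.convexHull(c)[:,0],.073)
s=toS(w); print('blank station rect',cv2.minAreaRect(s.astype(np.float32)),s.min(0),s.max(0))
a=f['img'][195:305,250:397]; b=f['img'][255:360,420:530]
cv2.imwrite('pics/fin.png',np.hstack([cv2.resize(a,(500,374),interpolation=cv2.INTER_CUBIC),cv2.resize(b,(300,374),interpolation=cv2.INTER_CUBIC)]))
a0=cv2.imread('pics/top0.png'); d=(np.abs(a0.astype(int)-f['img']).max(2)>45)
print('whet',d[170:232,397:428].sum(),'offcut',d[320:352,190:240].sum())
E
```

```text
top (array([301.99, 253.75]), 8, 73, [[8.6, 77.2]])
side (array([331.01, 238.79]), 15, 15, [[57.6, 149.7]]) (array([315.57, 253.02]), 3, 26, [[7.1, 75.4]])
blank station rect ((18.85384750366211, -45.47100830078125), (60.889892578125, 111.00682067871094), 89.80015563964844) [-36.73234836 -76.09257569] [ 74.36816786 -15.1858459 ]
whet 0 offcut 0
```

View pics/fin.png

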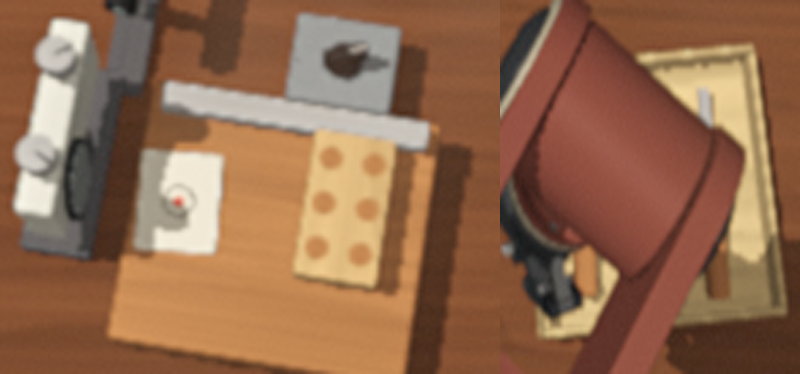

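Final check: the spot is inside the ring at (178,201), the blank is square and flush with the fence, and the selector has turned to its end. The arm hides part of the tray, so I'll move it off and compare the tray with the earlier picture.

Call:
move_arm:
  rows:
    - [3.1,1.06,0,0,0,0,0]
    - [3.1,1.06,0,0,0,0,0]
    - [3.1,1.06,0,0,0,0,0]
    - [3.1,1.06,0,0,0,0,0]
    - [3.1,1.06,0,0,0,0,0]
    - [3.1,1.06,0,0,0,0,0]
    - [3.1,1.06,0,0,0,0,0]
    - [3.1,1.06,0,0,0,0,0]
    - [3.1,1.06,0,0,0,0,0]
    - [3.1,1.06,0,0,0,0,0]
    - [0,0,0,0,0,0,0]
    - [0,0,0,0,0,0,0]

```text
time: 53.15
tool_pos: [0.4208, 0.1335, 0.2652]
tool_rot: [-0.0, 0.58, 0.815, -0.0]
contact_force: [0.5, 0.2, 0.3]
gripper_width: 0.494
grasp_force: 0.0
```

```bash
python3 - <<'E'
from st import *
f=snap('top'); b=cv2.imread('pics/t2.png'); d=np.abs(b.astype(int)-f['img']).max(2)>45
print('tray',d[262:355,420:530].sum()); s=snap('side'); d2=np.abs(cv2.imread('pics/s2.png').astype(int)-s['img']).max(2)>45; print('tray side',d2[340:455,240:365].sum())
E
```

```text
tray 95
tray side 443
```

```bash
python3 - <<'E'
from st import *
f=snap('top'); b=cv2.imread('pics/t2.png'); s=snap('side'); b2=cv2.imread('pics/s2.png')
for n,A,B,(x0,y0,x1,y1) in(('top',b,f['img'],(420,262,530,355)),('side',b2,s['img'],(240,340,365,455))):
    d=(np.abs(A.astype(int)-B).max(2)>45)[y0:y1,x0:x1].astype(np.uint8); k,l,st,c=cv2.connectedComponentsWithStats(d)
    for i in range(1,k):
        if st[i,4]>8:
            q=l==i; print(n,(st[i,:4]+[x0,y0,0,0]).tolist(),st[i,4],A[y0:y1,x0:x1][q].mean(0).round(),B[y0:y1,x0:x1][q].mean(0).round())
for im in(b,f['img']):
    h=cv2.cvtColor(im,cv2.COLOR_BGR2HSV); m=cv2.inRange(h,(8,125,100),(17,255,255)); q=np.zeros_like(m); q[275:345,436:517]=255; m&=q
    print([cv2.boundingRect(c) for c in cv2.findContours(m,0,2)[0] if cv2.contourArea(c)>30])
    g=cv2.inRange(h,(90,0,120),(140,90,255))&q; print('blades',[cv2.boundingRect(c) for c in cv2.findContours(g,0,2)[0] if cv2.contourArea(c)>15])
E
```

```text
top [420, 325, 11, 4] 26 [ 50.  78. 128.] [29. 45. 75.]
top [434, 330, 3, 4] 10 [ 78. 115. 136.] [124. 176. 201.]
top [441, 336, 5, 11] 23 [ 86. 128. 151.] [136. 191. 218.]
top [438, 347, 4, 3] 10 [ 75. 112. 135.] [120. 173. 199.]
side [240, 340, 27, 37] 452 [ 57.  90. 140.] [38. 58. 90.]
[(493, 303, 12, 36), (446, 303, 10, 36)]
blades []
[(493, 303, 12, 36), (446, 303, 10, 36)]
blades []
```

The differences are only arm shadows, and the gouges haven't moved. Handing the job in.

```bash
python3 -c "
from plant import manip
print(manip.job_done())"
```

```text
the job is handed in; nothing more can be done
None
```

I handed the job in at about 53 s; the judge gave no verdict. By my last camera checks, the three gouges are in the tray, the blank is square and home against the fence, the laser spot is on the mark, and the selector is turned to its end.

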